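# Put two spray-gun nozzle sets and the gun spanner back in their places

### The arm

A 6-joint arm with a two-finger parallel gripper is mounted at the origin on a cart in front of the work surface, level with it; the furniture and walls round the work are solid. World frame = base frame: x ahead of the robot, y to its left, z up, the work surface at z = 0. Lengths are in m, angles in rad, forces in N, time in s.
With the tool pointing down it reaches from about 0.25 to 0.725 m from the base axis. Payload 4 kg.
Tool frame: the origin (TCP) lies on the front face of the gripper's body, between the roots of the fingers; the fingertips stand 73 mm ahead of it and the grasp point (between the pads) lies 54 mm ahead of it; z points along the fingers, y is the direction in which the jaws open and shut (so a half turn about z gives the same grasp; the last joint's range is limited). The gripper opens to 85 mm and grips with 20 to 120 N. Pads are 22 mm wide; open, the fingers measure 114 mm over their backs; the gripper's body (76 mm by 85 mm) begins 54 mm behind the grasp point. The pads swing forward as they close: fully open they stand 13 mm farther back than shut.
Start: joints at [1.109, 0.241, 0.005, 1.335, 0, 1.571], TCP at [0.223, 0.448, 0.304] pointing down, gripper open.
Joint ranges: [-2.72, 2.72], [-1.05, 1.87], [-1.09, 1.28], [-1.99, 2.15], [-1.42, 1.44], [-3.14, 3.14]. Speed limits (rad/s): [2.79, 2.79, 3.14, 3.14, 3.14, 3.14].

### API

Orientations are given as a unit quaternion [x, y, z, w].
In Python, from workcell import sensors, camera, order gives the robot as it stands. The module is installed in compiled form; this text tells all that it offers.
- The arm moves only by the shell command python3 -m inch 'ROWS'. ROWS is JSON, one flat list of numbers, 5 for each row, row after row: the opening, from -1 (shut) to 1 (fully open), then the shift along the tool's x, y, z in mm, then the turn about the tool's z in units of 6 degrees (1.0 is 6 degrees). A call has 1 to 8 rows; each row is the pose to reach, as a shift and turn from the pose commanded when the call began, along the tool's axes at that moment; what a row does not reach only later rows make up. A row lasts 1/10 s, in which the tool goes at most 50 mm and 8.59 degrees, less where a joint would pass 70% of its speed; a pose out of reach is approached as far as the arm can. A call with a gripper value outside its range is refused whole. The fingers move at their own pace and stop on an object; the grip force is fixed at half the most. Time passes only in rows, so rows that repeat a pose let the fingers close. It gives the time, the measured TCP pose, the force and the opening at its end, in the units of the state.
- sensors.get_obs(): the state, without advancing time (a new reading comes with each control period).
- camera(name): name is "scene" or "side" or "wrist"; returns a dict with "pixels" (384x512x3 uint8, red, green, blue), "intrinsics" (3x3 intrinsics, pixels), "extrinsics" (4x4, takes a point from camera to world coordinates). Camera axes: x right, y down, z forward; pixel columns grow to the right and rows downward; lengths in m; the calibration is good to about 2 mm. A picture is of the moment at which its call begins. There is no depth.
- order.job_done(): hands the job in, once; it reports no verdict.
The state is a dict: "clock": time; "joint_pos": joint angles; "joint_vel": joint speeds; "tau": joint torques, N m; "eef_pos": TCP position; "tool_rot": TCP orientation; "ft_force": force on the tool from outside, world axes, zero at the start; "ft_torque": the same for the moment, N m; "grip_width": finger opening in m.
Only numpy, scipy, OpenCV 4.12 (cv2) and the standard library are available. Lean on these libraries where they do the work, as an engineer would, in place of code of your own. Each camera call takes 0.05 s, during which the arm holds its last target.

### The job

The spray-gun parts have been cleaned and lie mixed on the bench: put each air cap and each nozzle upright in its own pocket of the tray of its colour (brass set in the gold tray, blue set in the blue tray, cap in the wide pocket, nozzle in the narrow one) and lay the spanner in the two forks of its rest. Do not push the sanding block about, and do not knock or shift the cup of red paint.

Things in the scene. Friction and masses are not known exactly. Their poses are not given: they have to be found in the camera images.
- gold_cap_mid (a point): Loose air cap of the brass set: brass-coloured ribbed collar with a whitish top and horns, 30 mm across, 24 mm high with its two horns, standing horns up on a pale 2 mm mat. Only the collar, from the bottom to 12 mm up, can be gripped; across it 30 mm in any direction. This point is the middle of the collar, 6 mm above the underside; z is its upright axis. 40 g.
- blue_cap_mid (a point): Loose air cap of the blue set: blue ribbed collar with a steel top and horns, 30 mm across, 24 mm high with its two horns, standing horns up on a pale 2 mm mat. Only the collar, from the bottom to 12 mm up, can be gripped; across it 30 mm in any direction. This point is the middle of the collar, 6 mm above the underside; z is its upright axis. 40 g.
- gold_nozzle_mid (a point): Loose fluid nozzle of the brass set: all brass-coloured, standing on a pale mat with the thin tip up, 26 mm high, about 14 to 16 mm across the hexagon at its foot (lowest 7 mm, best gripped there), tapering above. This point is on the axis 13 mm above the underside; z is its upright axis. 20 g.
- blue_nozzle_mid (a point): Loose fluid nozzle of the blue set: blue hexagon and barrel with a steel tip, standing on a pale mat with the thin tip up, 26 mm high, about 14 to 16 mm across the hexagon at its foot (lowest 7 mm, best gripped there), tapering above. This point is on the axis 13 mm above the underside; z is its upright axis. 20 g.
- spanner_mid (a point): Loose flat steel spanner with two heads, 176 mm long (its own y), 28 mm wide (x) over the heads, 9 mm thick, lying flat; the straight shank between the heads is 12 mm wide and reaches 58 mm either way from the centre: grip it there. This point is its centre, 4.5 mm above its underside; z is up. 85 g.
- gold_tray: Fixed gold-coloured metal tray for the brass set, in a dark foot, 76 x 156 x 14 mm (own x, y, z); origin at the centre of its underside. Two round pockets with grey floors, 4 mm deep (floor 10 mm, top face 14 mm above the origin): the wide one, 46 mm across, for the air cap, centred at own x = 0, y = +34 mm; the narrow one, 30 mm across, for the nozzle, at x = 0, y = -40 mm.
- blue_tray: Fixed blue metal tray for the blue set, in a dark foot, 76 x 156 x 14 mm (own x, y, z); origin at the centre of its underside. Two round pockets with grey floors, 4 mm deep (floor 10 mm, top face 14 mm above the origin): the wide one, 46 mm across, for the air cap, centred at own x = 0, y = +34 mm; the narrow one, 30 mm across, for the nozzle, at x = 0, y = -40 mm.
- spanner_rest: Fixed grey steel rest, foot 62 x 126 x 5 mm (own x, y, z), origin at the centre of its underside. Two upright forks at y = -40 and +40 mm, 10 mm thick, slots 30 mm wide in x about x = 0; slot floors 20 mm, prong tops 34 mm above the origin. The spanner's shank lies flat along the rest's y on both slot floors, either way round, centred; between them fingers have room down to the foot.
- sanding_block: Bystander, loose: dark grey foam sanding block, 63 x 110 x 22 mm (x, y, z), lying flat; origin at the centre of its underside. Leave it.
- paint_cup: Bystander, loose: clear mixing cup with red paint, 75 mm across, 86 mm high; origin at the centre of its underside. Leave it.

How it is judged:
By the outcome, as a careful person would: the job done as asked, in the order asked, and still so for the second after the job is handed in, with the robot touching nothing.
It also fails if it takes over 122 s, if anything falls off the work surface, if the arm or the gripper's body presses on something with over 40 N, if the wrist force passes 120 N, or if a joint passes its speed limit or range.

## Working session

There is one attempt and no reset: what is moved stays moved. The work goes in short steps, Python scripts to look and compute and a shell command to move; the robot and the scene stay as the last step left them, time stands still between calls to the robot, and variables do not carry over. Pictures are saved under pics/ and viewed, and the job is handed in when it is done.

```bash
mkdir -p pics; ls; python3 - <<'E'
from workcell import sensors, camera
import cv2
print(sensors.get_obs())
for n in ["scene","side","wrist"]:
    c=camera(n); cv2.imwrite(f"pics/{n}0.png",cv2.resize(c["pixels"][:,:,::-1],(800,600),interpolation=cv2.INTER_CUBIC))
    print(n,c["intrinsics"].tolist(),c["extrinsics"].round(4).tolist())
E
```

```text
pics
{'clock': 0.0, 'joint_pos': array([ 1.10901553e+00,  2.41428972e-01,  3.72983451e-03,  1.33517316e+00,
       -4.14922245e-05,  1.57077025e+00]), 'joint_vel': array([-0.00276392, -0.00060494,  0.00040567, -0.0004458 ,  0.00033755,
       -0.00123444]), 'tau': array([ 1.83469001e-04, -3.72317684e+01,  2.52407598e+01,  1.70394470e-02,
        7.32786793e-05, -6.38740090e-06]), 'eef_pos': array([0.22257148, 0.44720675, 0.30300693]), 'tool_rot': array([ 2.28831552e-01,  9.73465481e-01, -1.01518489e-03, -2.17354733e-04]), 'ft_force': array([-0.39624467,  0.30585152,  0.0546312 ]), 'ft_torque': array([-0.01053474,  0.03248194,  0.00612693]), 'grip_width': 0.0854059338568327}
scene [[406.14918159880165, 0.0, 263.9651956494135], [0.0, 406.14918159880165, 184.82186883309217], [0.0, 0.0, 1.0]] [[-0.4368, -0.4414, 0.7838, -0.1587], [-0.8995, 0.2075, -0.3844, 0.3386], [0.0071, -0.873, -0.4877, 0.522], [0.0, 0.0, 0.0, 1.0]]
side [[430.86333303267645, 0.0, 257.9354951098081], [0.0, 430.86333303267645, 188.62740147981012], [0.0, 0.0, 1.0]] [[-0.9528, -0.1401, 0.2693, 0.3238], [-0.3036, 0.4514, -0.8391, 0.8279], [-0.0041, -0.8812, -0.4727, 0.5218], [0.0, 0.0, 0.0, 1.0]]
wrist [[307.6403783096614, 0.0, 254.9377694308456], [0.0, 307.6403783096614, 198.36575026719544], [0.0, 0.0, 1.0]] [[0.4462, 0.8476, 0.2874, 0.1477], [0.895, -0.4219, -0.1451, 0.4851], [-0.0017, 0.3219, -0.9468, 0.3732], [0.0, 0.0, 0.0, 1.0]]
```

View pics/scene0.png

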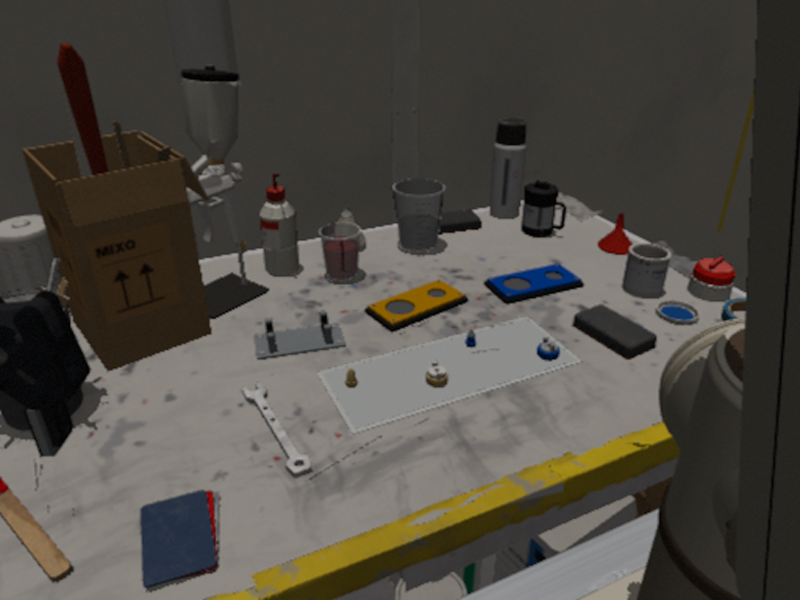

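View pics/side0.png

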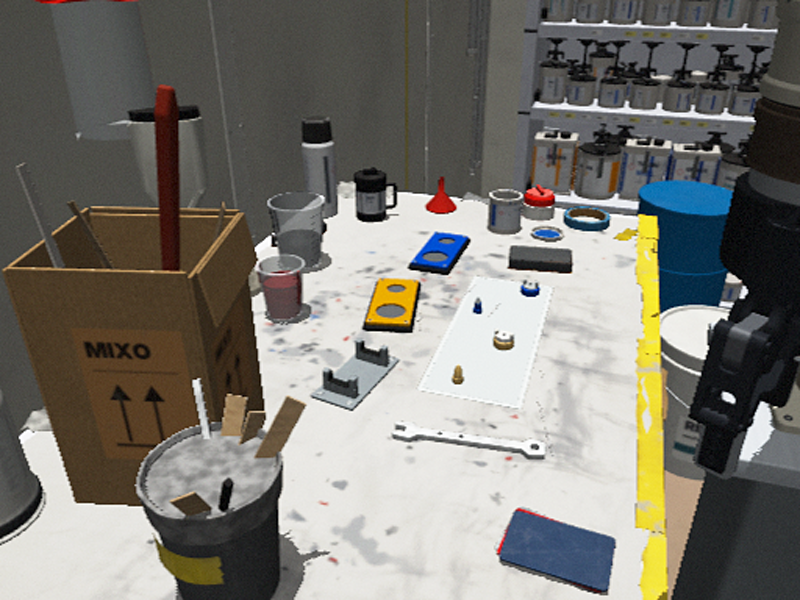

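View pics/wrist0.png

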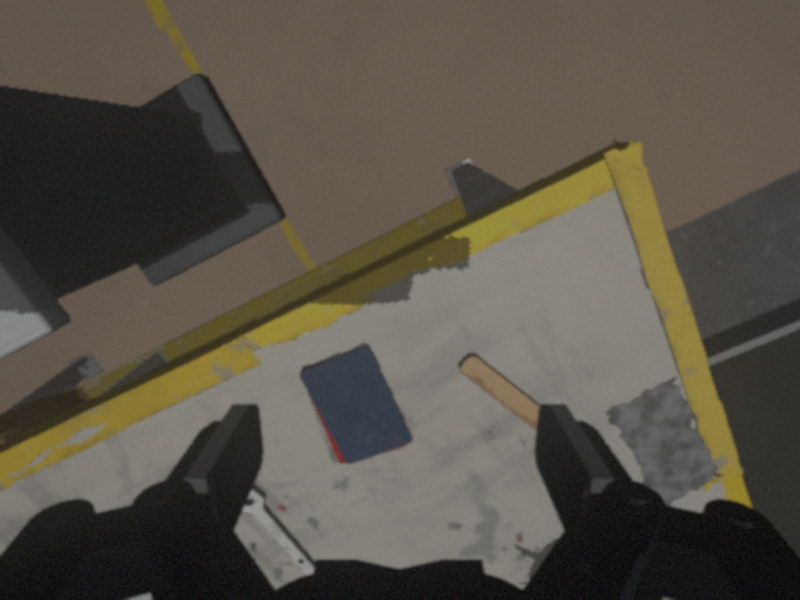

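The scene and side views both show the four parts on the mat (scene, ~(350,378), (436,374), (471,338) and (548,348)), the spanner at ~(280,430), the rest, both trays, the cup and the block. I'll enlarge these to measure.

```bash
cat > h.py <<'E'
import numpy as np, cv2
from workcell import sensors, camera
def crop(name,out,x0,y0,x1,y1,s):
    p=camera(name)["pixels"][y0:y1,x0:x1,::-1]
    im=cv2.resize(p,None,fx=s,fy=s,interpolation=cv2.INTER_CUBIC)
    for x in range((x0+19)//20*20,x1,20):
        cv2.line(im,((x-x0)*s,0),((x-x0)*s,5),(0,0,255),1); cv2.putText(im,str(x),((x-x0)*s+1,14),0,.35,(0,0,255),1)
    for y in range((y0+19)//20*20,y1,20):
        cv2.line(im,(0,(y-y0)*s),(5,(y-y0)*s),(0,0,255),1); cv2.putText(im,str(y),(6,(y-y0)*s+4),0,.35,(0,0,255),1)
    cv2.imwrite("pics/"+out+".png",im)
def toplane(c,uv,z):
    K,T=c["intrinsics"],c["extrinsics"]
    d=T[:3,:3]@np.linalg.inv(K)@np.array([uv[0],uv[1],1.]); o=T[:3,3]
    return o+d*(z-o[2])/d[2]
def proj(c,p):
    K,T=c["intrinsics"],c["extrinsics"]
    q=K@(T[:3,:3].T@(np.asarray(p,float)-T[:3,3])); return q[:2]/q[2]
E
python3 - <<'E'
from h import *
crop("scene","s1",150,170,310,310,5)
crop("scene","s2",230,140,390,260,5)
crop("side","d1",190,140,370,300,4)
E
```

```text
(no output)
```

View pics/s1.png

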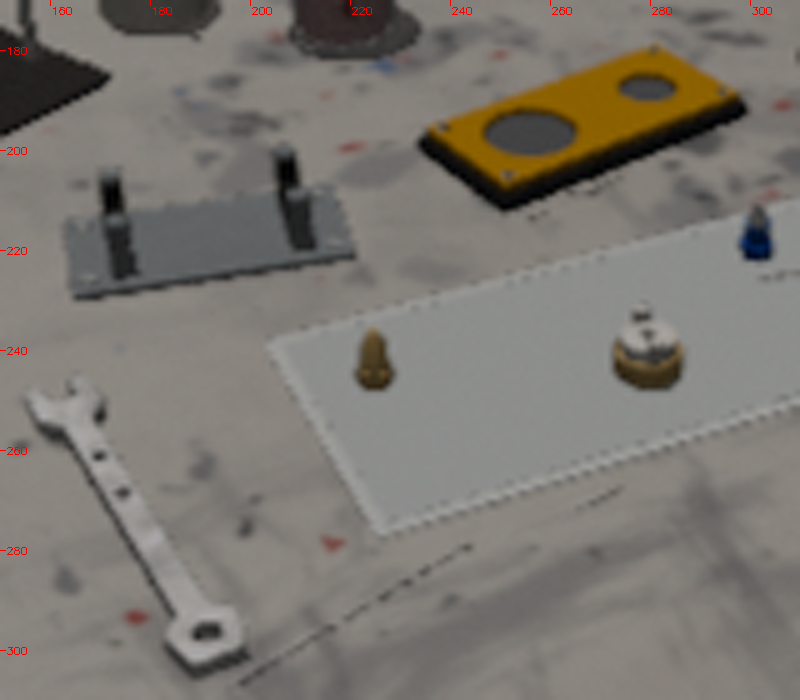

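View pics/s2.png

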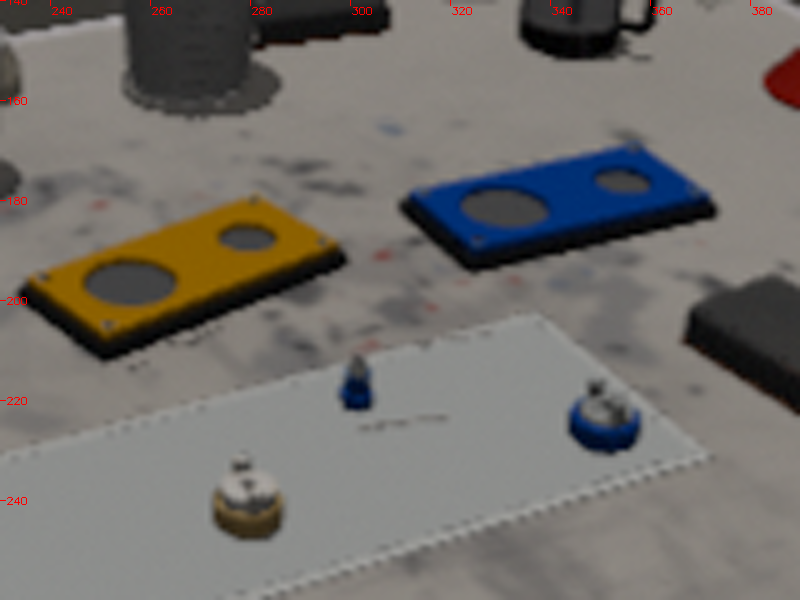

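View pics/d1.png

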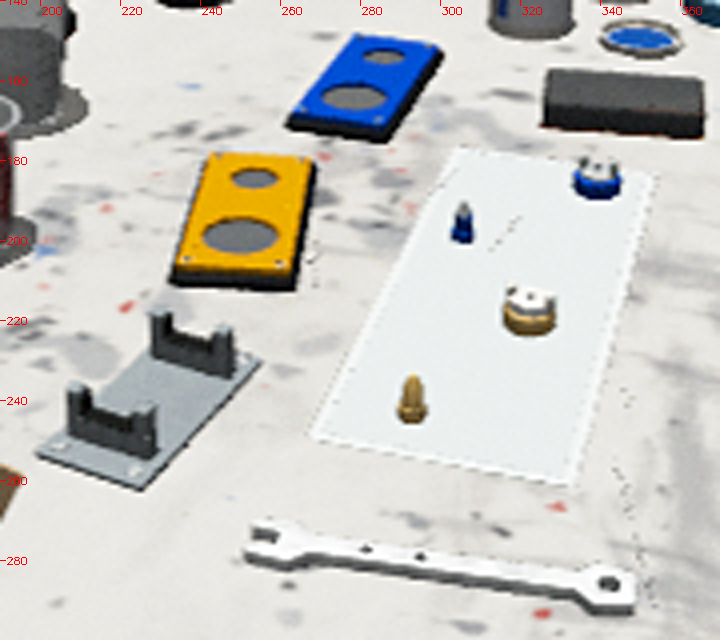

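```bash
cat > m.py <<'E'
from h import *
from scipy.optimize import least_squares
C={n:camera(n) for n in ("scene","side")}
def U(k,X,Y):
    x0,y0,s={"s1":(150,170,5),"s2":(230,140,5),"d1":(190,140,4)}[k]
    return np.array([(X+.5)/s-.5+x0,(Y+.5)/s-.5+y0])
cam=lambda k:C["scene" if k[0]=="s" else "side"]
a=np.linspace(0,2*np.pi,73)
def sil(c,x,y,r,z0,z1):
    P=np.array([proj(c,(x+r*np.cos(t),y+r*np.sin(t),z)) for z in(z0,z1) for t in a])
    return np.array([P[:,0].min(),P[:,0].max(),P[:,1].max()])
E
cat > m1.py <<'E'
from m import *
for n,r,h,obs in [("gcap",.015,.012,[("s1",614,683,388),("d1",502,556,336)]),("bcap",.015,.012,[("s2",569,640,452),("d1",573,622,199)]),
 ("gnoz",.0075,.007,[("s1",355,394,389),("d1",397,428,423)]),("bnoz",.0075,.007,[("s2",341,372,410),("d1",450,474,244)])]:
    def res(p,o):
        out=[]
        for k,L,R,B in o:
            m=np.array([U(k,L,0)[0],U(k,R,0)[0],U(k,0,B)[1]]); out+=list(sil(cam(k),p[0],p[1],r,.002,.002+h)-m)
        return out
    s=[least_squares(res,[.4,.2],args=(o,)) for o in (obs,obs[:1],obs[1:])]
    print(n,[q.x.round(4).tolist() for q in s],np.round(s[0].fun,1))
pts={"gw":(.014,[("s1",530,131),("s2",130,281),("d1",240,235)]),"gn":(.014,[("s1",647,87),("s2",248,237),("d1",255,178)]),
"bw":(.014,[("s2",504,208),("d1",354,97)]),"bn":(.014,[("s2",624,181),("d1",383,57)]),
"spring":(.009,[("s1",207,632),("d1",608,583)]),"spopen":(.009,[("s1",65,408),("d1",265,545)]),
"sph1":(.009,[("s1",99,455),("d1",366,549)]),"sph2":(.009,[("s1",123,491),("d1",420,556)]),
"restA":(.005,[("s1",68,222),("d1",142,485)]),"restB":(.005,[("s1",75,292)]),"r?":(.005,[("s1",355,250),("s1",345,190),("d1",37,453),("d1",142,485),("d1",262,360)]),
"prongs":(.034,[("s1",110,172),("s1",118,213),("s1",287,150),("s1",298,190),("d1",75,390),("d1",148,408),("d1",157,317),("d1",225,328)])}
for n,(z,o) in pts.items(): print(n,[toplane(cam(k),U(k,X,Y),z)[:2].round(4).tolist() for k,X,Y in o])
E
python3 m1.py
```

```text
gcap [[0.4384, 0.0084], [0.44, 0.0084], [0.4382, 0.0046]] [ 0.   0.8  0.4 -0.6 -0.2  0.9]
bcap [[0.425, -0.1628], [0.426, -0.1628], [0.4249, -0.1669]] [ 0.2  0.3  0.2 -0.3 -0.3  0.7]
gnoz [[0.4792, 0.1143], [0.4813, 0.1145], [0.4792, 0.1111]] [ 0.6  0.3  0.5 -0.2 -0.6  0.9]
bnoz [[0.4939, -0.0759], [0.4947, -0.076], [0.4939, -0.0774]] [-0.2  0.4  0.2 -0.3  0.   0.3]
gw [[0.617, -0.0192], [0.617, -0.0192], [0.6172, -0.0206]]
gn [[0.6313, -0.0914], [0.6311, -0.0919], [0.6316, -0.0932]]
bw [[0.6014, -0.2274], [0.6037, -0.2295]]
bn [[0.5993, -0.3028], [0.6018, -0.3029]]
spring [[0.3638, 0.2216], [0.3642, 0.2194]]
spopen [[0.5073, 0.2364], [0.5172, 0.2402]]
sph1 [[0.473, 0.2314], [0.4725, 0.2291]]
sph2 [[0.4485, 0.2286], [0.4479, 0.2265]]
restA [[0.647, 0.2016], [0.5892, 0.211]]
restB [[0.5905, 0.2123]]
r? [[0.569, 0.0902], [0.6184, 0.0767], [0.6484, 0.2027], [0.5892, 0.211], [0.5674, 0.0904]]
prongs [[0.6345, 0.1822], [0.5996, 0.1878], [0.6187, 0.1036], [0.5838, 0.1103], [0.6339, 0.1848], [0.5937, 0.1883], [0.6195, 0.1094], [0.5815, 0.1089]]
```

```bash
cat > go.py <<'E'
import sys
from h import *
from scipy.spatial.transform import Rotation as R
def go(x,y,z,phi=None):
    o=sensors.get_obs(); M=R.from_quat(o["tool_rot"]).as_matrix()
    d=M.T@(np.array([x,y,z])-o["eef_pos"])*1000
    cur=np.degrees(np.arctan2(M[1,1],M[0,1])); t=0
    if phi is not None:
        t=(cur-phi+90)%180-90
    print("delta mm",d.round(1),"turn units",round(t/6,2),"curphi",round(cur,1),"j6",o["joint_pos"][5].round(2),"t",round(o["clock"],2),"grip",o["grip_width"].round(4),"pos",o["eef_pos"].round(4),"F",o["ft_force"].round(1))
if __name__=="__main__": go(*map(float,sys.argv[1:]))
E
python3 - <<'E'
from m import *
crop("scene","cup",190,130,250,190,10)
E
python3 go.py .479 .1135 .15 63.5
```

```text
Traceback (most recent call last):
  File "go.py", line 11, in <module>
    if __name__=="__main__": go(*map(float,sys.argv[1:]))
                             ~~^^^^^^^^^^^^^^^^^^^^^^^^^^
  File "go.py", line 10, in go
    print("delta mm",d.round(1),"turn units",round(t/6,2),"curphi",round(cur,1),"j6",o["joint_pos"][5].round(2),"t",round(o["clock"],2),"grip",o["grip_width"].round(4),"pos",o["eef_pos"].round(4),"F",o["ft_force"].round(1))
                                                                                                                                               ^^^^^^^^^^^^^^^^^^^^^
AttributeError: 'float' object has no attribute 'round'
```

View pics/cup.png

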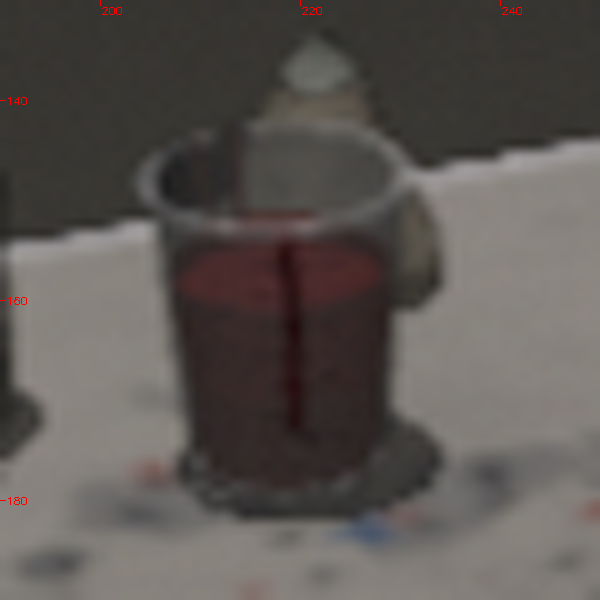

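```bash
sed -i 's/o\["grip_width"\].round(4)/round(float(o["grip_width"]),4)/' go.py; python3 -c "
from m import *
print(toplane(C['scene'],(217.1,147.8),.086))
c=camera('side');print(toplane(c,(280/800*512,268/600*384),.086))"; python3 go.py .479 .1135 .15 63.5
```

```text
[0.77366119 0.01926845 0.086     ]
[0.77169104 0.0284434  0.086     ]
delta mm [-378.2 -185.   153.9] turn units 0.01 curphi 63.5 j6 1.57 t 0.7 grip 0.0854 pos [0.2228 0.4476 0.3039] F [-0.1  0.5 -0.6]
```

```bash
python3 -m inch '[-0.1,-378,-185,130,0, -0.1,-378,-185,130,0, -0.1,-378,-185,130,0, -0.1,-378,-185,130,0, -0.1,-378,-185,130,0, -0.1,-378,-185,130,0, -0.1,-378,-185,130,0, -0.1,-378,-185,130,0]'; python3 -m inch '[-0.1,-1,-1,1,0]'; python3 go.py .479 .1135 .12 63.5
```

```text
clock: 1.5
eef_pos: [0.4563, 0.1426, 0.1856]
tool_rot: [0.229, 0.973, 0.0, 0.0]
ft_force: [0.5, 1.2, -1.1]
grip_width: 0.0386
clock: 1.6
eef_pos: [0.4577, 0.1386, 0.1832]
tool_rot: [0.233, 0.973, -0.001, -0.0]
ft_force: [-0.8, 0.1, 0.3]
grip_width: 0.0386
delta mm [-30.3 -12.6  63.3] turn units -0.07 curphi 63.1 j6 0.76 t 1.6 grip 0.0386 pos [0.4577 0.1386 0.1832] F [-0.8  0.1  0.3]
```

```bash
python3 -m inch '[-0.1,-30.3,-12.6,60,0, -0.1,-30.3,-12.6,60,0, -0.1,-30.3,-12.6,60,0]'; python3 - <<'E'
from h import *
c=camera("wrist"); cv2.imwrite("pics/w1.png",cv2.resize(c["pixels"][:,:,::-1],(800,600)))
print(proj(c,(.479,.1135,.002)),proj(c,(.479,.1135,.028)))
crop("side","d2",230,170,390,290,5)
E
python3 go.py .479 .1135 .08 63.5
```

```text
clock: 1.9
eef_pos: [0.4757, 0.1173, 0.1225]
tool_rot: [0.23, 0.973, -0.001, -0.002]
ft_force: [-0.6, -1.1, -0.2]
grip_width: 0.0386
[252.06105925 232.06125761] [251.537514  250.3464974]
delta mm [-4.2 -3.7 45.2] turn units 0.01 curphi 63.6 j6 0.71 t 2.0 grip 0.0384 pos [0.4769 0.1187 0.1252] F [-0.2 -0.1  0.7]
```

View pics/w1.png

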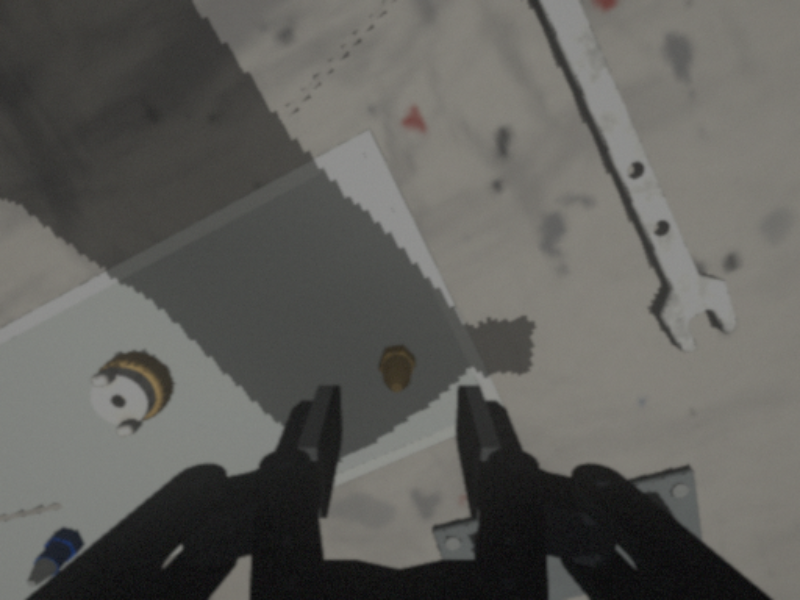

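View pics/d2.png

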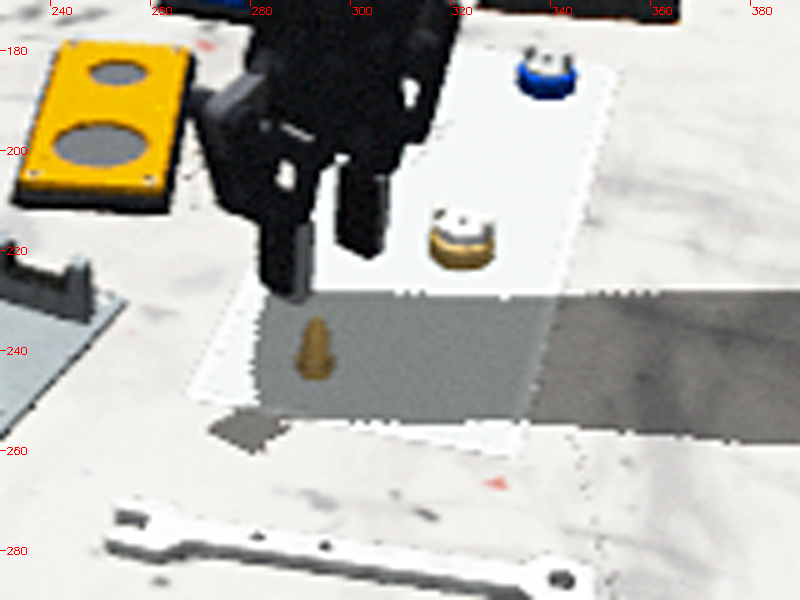

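```bash
python3 - <<'E'
from h import *
c=camera("wrist")
f=lambda X,Y:((X+.5)/1.5625-.5,(Y+.5)/1.5625-.5)
print("foot",toplane(c,f(397,360),.0055),"tip",toplane(c,f(397,387),.028))
K,T=c["intrinsics"],c["extrinsics"]
for d in(.155,.16,.165):
    u=f(400,387); print(T[:3,:3]@(np.linalg.inv(K)@np.array([*u,1])*d)+T[:3,3])
o=sensors.get_obs(); print(o["eef_pos"],o["clock"])
print("sp",[toplane(c,f(*p),.009)[:2].round(4).tolist() for p in[(636,170),(661,228),(690,345),(735,325)]])
print("cap top",toplane(c,f(118,401),.016))
E
python3 go.py .479 .1135 .08 63.5
```

```text
foot [0.47977203 0.11697394 0.0055    ] tip [0.48084072 0.11651534 0.028     ]
[0.46784284 0.12418404 0.05653489]
[0.4699644  0.1231443  0.05205651]
[0.47208596 0.12210457 0.04757814]
[0.47740723 0.11904423 0.12587546] 2.05
sp [[0.4487, 0.232], [0.4739, 0.2341], [0.527, 0.2309], [0.5265, 0.25]]
cap top [0.4399993  0.00559654 0.016     ]
delta mm [-3.9 -4.3 45.9] turn units 0.02 curphi 63.6 j6 0.71 t 2.05 grip 0.0384 pos [0.4774 0.119  0.1259] F [1.1 0.1 0.7]
```

```bash
python3 go.py .480 .115 .079 63.5; python3 -m inch '[-0.1,-4.5,-1.7,20,0, -0.1,-4.5,-1.7,46,0, -0.1,-4.5,-1.7,46,0, -0.1,-4.5,-1.7,46,0]'; python3 - <<'E'
from h import *
crop("side","d3",250,190,330,260,10)
E
python3 go.py .480 .115 .079 63.5
```

```text
delta mm [-4.1 -2.5 46.9] turn units 0.02 curphi 63.6 j6 0.71 t 2.05 grip 0.0384 pos [0.4774 0.119  0.1259] F [1.1 0.1 0.7]
clock: 2.45
eef_pos: [0.4805, 0.1154, 0.08]
tool_rot: [0.228, 0.974, 0.0, 0.0]
ft_force: [-0.5, 0.7, 0.2]
grip_width: 0.0385
delta mm [ 0.8 -0.9  1.5] turn units 0.02 curphi 63.6 j6 0.7 t 2.5 grip 0.0384 pos [0.4811 0.1154 0.0805] F [-0.3 -0.8  0.5]
```

View pics/d3.png

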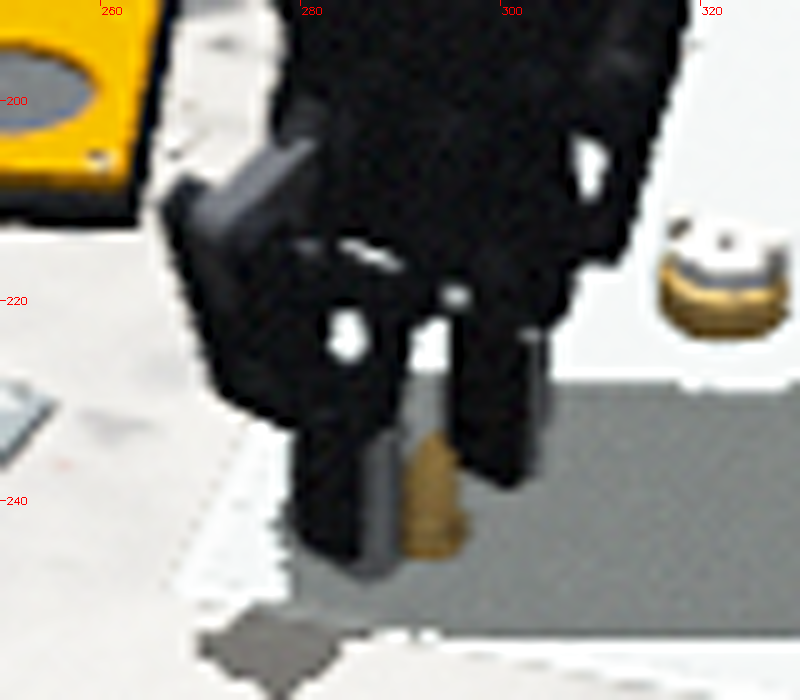

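```bash
python3 - <<'E'
from h import *
c=camera("side")
for dx in(-11,11):
  for t in(19,26):
    for z in(.002,.008,.012):
        p=np.array([.4811,.1154])+np.array([.446,.895])*t/1000+np.array([-.895,.446])*dx/1000
        print(dx,t,z,proj(c,(*p,z)).round(1))
E
```

```text
-11 19 0.002 [281.1 246. ]
-11 19 0.008 [281.2 243.6]
-11 19 0.012 [281.2 242. ]
-11 26 0.002 [278.9 247.5]
-11 26 0.008 [278.9 245.1]
-11 26 0.012 [278.9 243.4]
11 19 0.002 [289.3 250.5]
11 19 0.008 [289.4 248. ]
11 19 0.012 [289.5 246.4]
11 26 0.002 [287.1 252. ]
11 26 0.008 [287.2 249.5]
11 26 0.012 [287.2 247.9]
```

```bash
python3 -m inch '[-0.1,0.5,0,2.5,0, -0.6,0.5,0,2.5,0, -1,0.5,0,2.5,0, -1,0.5,0,2.5,0, -1,0.5,0,2.5,0, -1,0.5,0,2.5,0]';  python3 - <<'E'
from h import *
crop("side","d4",250,190,330,260,10)
E
python3 go.py .480 .115 .16 63.5
```

```text
clock: 3.15
eef_pos: [0.4803, 0.115, 0.0771]
tool_rot: [0.229, 0.973, 0.0, 0.0]
ft_force: [-1.0, -0.6, 6.5]
grip_width: 0.011
delta mm [  0.3  -0.1 -83. ] turn units 0.01 curphi 63.5 j6 0.7 t 3.2 grip 0.0111 pos [0.4803 0.115  0.077 ] F [-1.3  0.6  5.7]
```

View pics/d4.png

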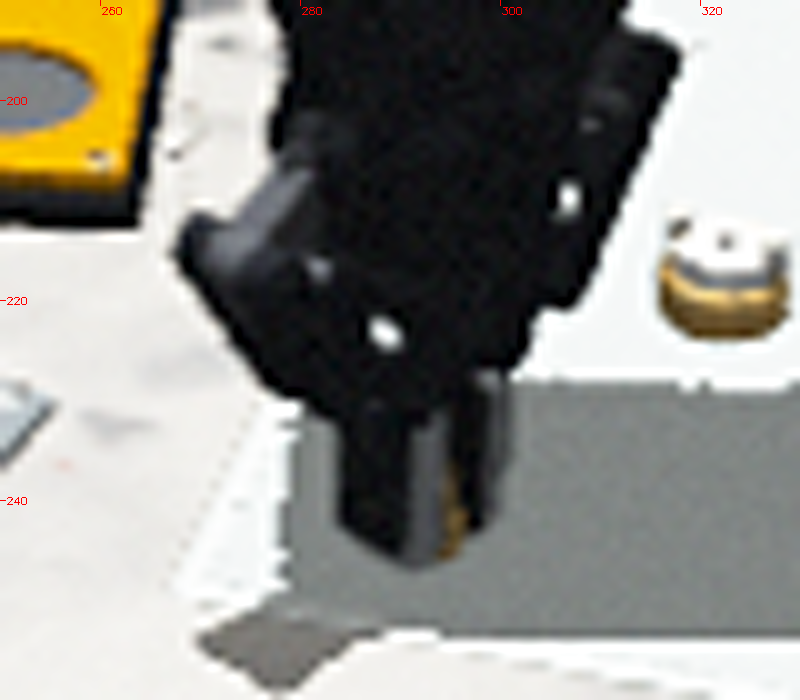

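```bash
python3 - <<'E'
from h import *
c=camera("side")
for dx in(-11,11):
  for t in(6,14):
    for z in(.002,.008,.012):
        p=np.array([.4803,.115])+np.array([.446,.895])*t/1000+np.array([-.895,.446])*dx/1000
        print(dx,t,z,proj(c,(*p,z)).round(1))
E
```

```text
-11 6 0.002 [285.7 243.3]
-11 6 0.008 [285.8 240.9]
-11 6 0.012 [285.9 239.3]
-11 14 0.002 [283.2 244.9]
-11 14 0.008 [283.2 242.5]
-11 14 0.012 [283.3 240.9]
11 6 0.002 [293.9 247.7]
11 6 0.008 [294.  245.2]
11 6 0.012 [294.1 243.6]
11 14 0.002 [291.4 249.4]
11 14 0.008 [291.5 246.9]
11 14 0.012 [291.5 245.3]
```

```bash
python3 -m inch '[-0.3,0,0,0,0, -0.3,0,0,0,0, -0.3,0,0,3.5,0, -0.3,0,0,3.5,0, -1,0,0,3.5,0, -1,0,0,3.5,0, -1,0,0,3.5,0, -1,0,0,3.5,0]'; python3 -m inch '[-1,0,0,0,0]'; python3 - <<'E'
from h import *
crop("side","d5",250,190,330,260,10)
E
python3 go.py .480 .115 .16 63.5
```

```text
clock: 4.05
eef_pos: [0.4816, 0.1149, 0.0751]
tool_rot: [0.229, 0.973, 0.001, 0.002]
ft_force: [-2.1, -1.2, 16.7]
grip_width: 0.0117
clock: 4.15
eef_pos: [0.4816, 0.1149, 0.0751]
tool_rot: [0.229, 0.973, 0.001, 0.002]
ft_force: [-2.6, -1.6, 16.1]
grip_width: 0.0113
delta mm [  1.2  -0.4 -84.9] turn units 0.0 curphi 63.5 j6 0.7 t 4.2 grip 0.0114 pos [0.4816 0.1149 0.0751] F [-2.8 -0.8 17.5]
```

View pics/d5.png

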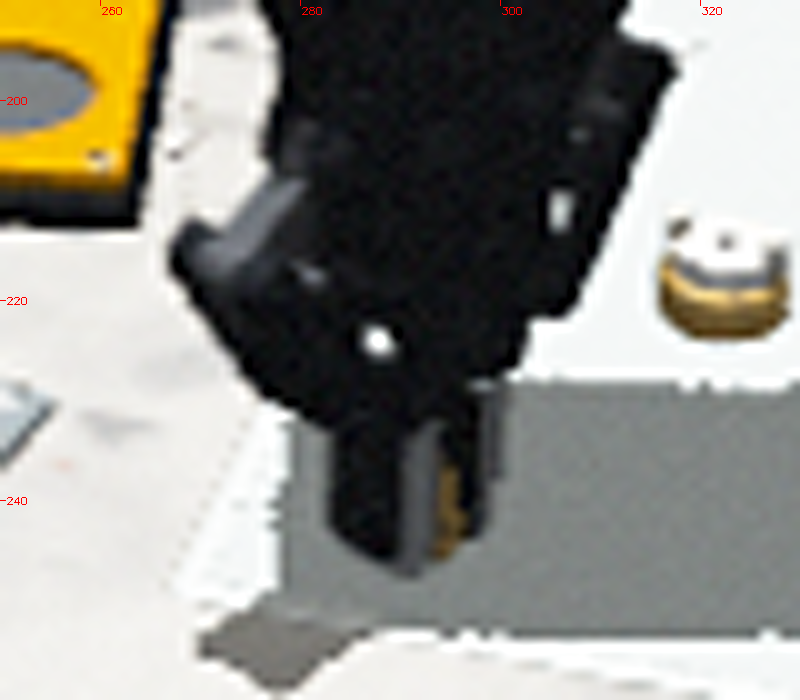

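```bash
python3 -m inch '[-0.2,0,0,0,0, -0.2,0,0,0,0, -0.2,0,0,0,0]';python3 - <<'E'
from h import *
c=camera("wrist"); cv2.imwrite("pics/w2.png",cv2.resize(c["pixels"][150:340,160:350,::-1],(760,760))[:600])
crop("side","d6",250,190,330,260,10)
E
python3 go.py .480 .115 .16 63.5
```

```text
clock: 4.5
eef_pos: [0.4816, 0.1156, 0.0738]
tool_rot: [0.229, 0.973, 0.001, 0.002]
ft_force: [0.5, 2.1, 7.9]
grip_width: 0.0337
delta mm [  1.   -1.  -86.2] turn units 0.01 curphi 63.6 j6 0.7 t 4.6 grip 0.034 pos [0.4816 0.1156 0.0738] F [2.  2.4 7.7]
```

View pics/w2.png

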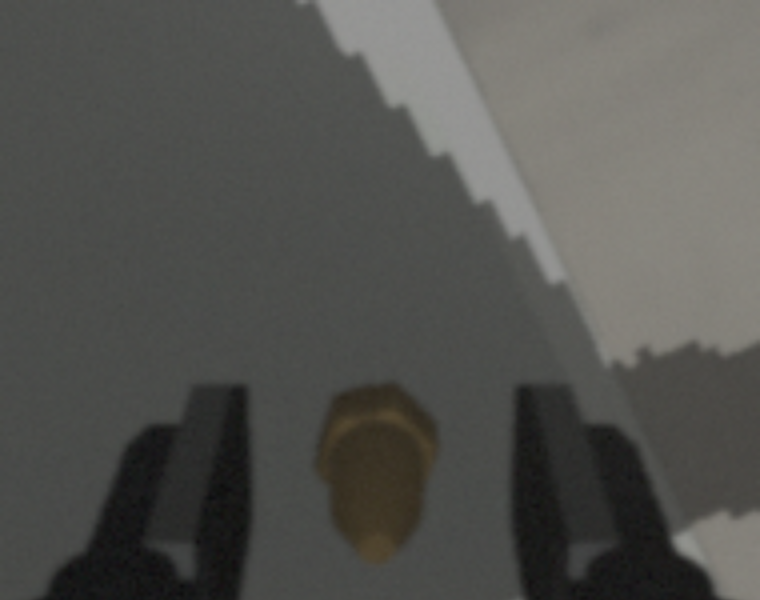

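View pics/d6.png

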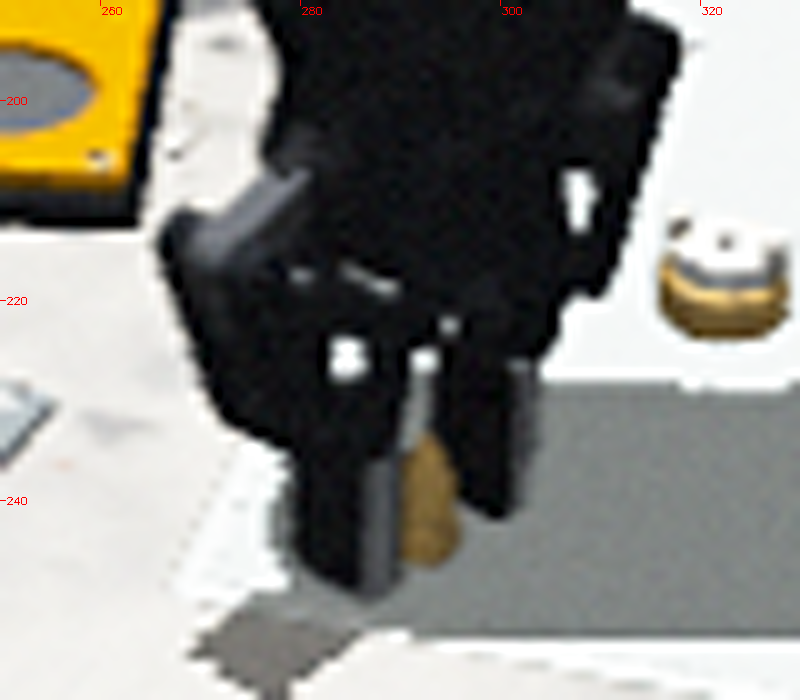

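```bash
python3 - <<'E'
from h import *
c=camera("wrist");K,T=c["intrinsics"],c["extrinsics"]
o=sensors.get_obs()
for w in (.0330,.034,.035):
    d=K[0,0]*w/67
    print(w,T[:3,:3]@(np.linalg.inv(K)@np.array([255,246.2,1])*d)+T[:3,3])
f=lambda X,Y:((X+.5)/4-.5+160,(Y+.5)/4-.5+150)
# hex widths
for z in(.009,.002): print(z,toplane(c,f(318,460),z),toplane(c,f(438,450),z))
print(toplane(c,f(377,550),.028),toplane(c,f(378,385),.002),toplane(c,f(378,400),.009))
print(o["eef_pos"],o["ft_force"],o["clock"])
E
```

```text
0.033 [0.47058415 0.12182481 0.00806204]
0.034 [0.47252791 0.12087332 0.00394994]
0.035 [ 4.74471675e-01  1.19921818e-01 -1.62167405e-04]
0.009 [0.47579591 0.11036049 0.009     ] [0.48122762 0.1243878  0.009     ]
0.002 [0.47939851 0.10813399 0.002     ] [0.48511236 0.12288993 0.002     ]
[0.4789941  0.11700192 0.028     ] [0.47308118 0.12010284 0.002     ] [0.47162975 0.12082028 0.009     ]
[0.48159843 0.11561863 0.07381444] [0.79471401 2.19286136 7.70867582] 4.65
```

```bash
python3 -m inch '[-0.2,0,0,-3,0, -0.5,0,0,-3,0, -1,0,0,-3,0, -1,0,0,-3,0, -1,0,0,-3,0, -1,0,0,-3,0]'; python3 -m inch '[-1,0,0,-15,0,-1,0,0,-40,0,-1,0,0,-40,0]'; python3 - <<'E'
from h import *
c=camera("wrist"); cv2.imwrite("pics/w3.png",cv2.resize(c["pixels"][150:340,160:350,::-1],(760,760))[:600])
crop("side","d7",250,180,330,250,10)
E
python3 go.py .631 -.092 .13 63.5
```

```text
clock: 5.25
eef_pos: [0.4796, 0.1147, 0.0756]
tool_rot: [0.229, 0.973, -0.0, -0.0]
ft_force: [-0.6, -0.8, 1.1]
grip_width: 0.0112
clock: 5.55
eef_pos: [0.4821, 0.1153, 0.1182]
tool_rot: [0.229, 0.973, 0.001, 0.003]
ft_force: [0.8, 0.2, -0.6]
grip_width: 0.011
delta mm [-227.  -118.1  -13.9] turn units 0.01 curphi 63.5 j6 0.7 t 5.65 grip 0.0114 pos [0.4804 0.1149 0.116 ] F [-0.5 -0.9 -0.3]
```

View pics/w3.png

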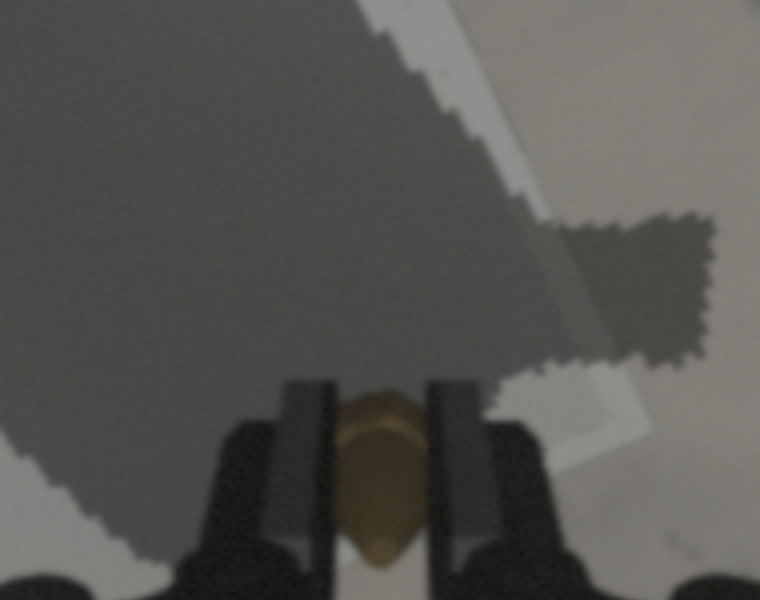

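View pics/d7.png

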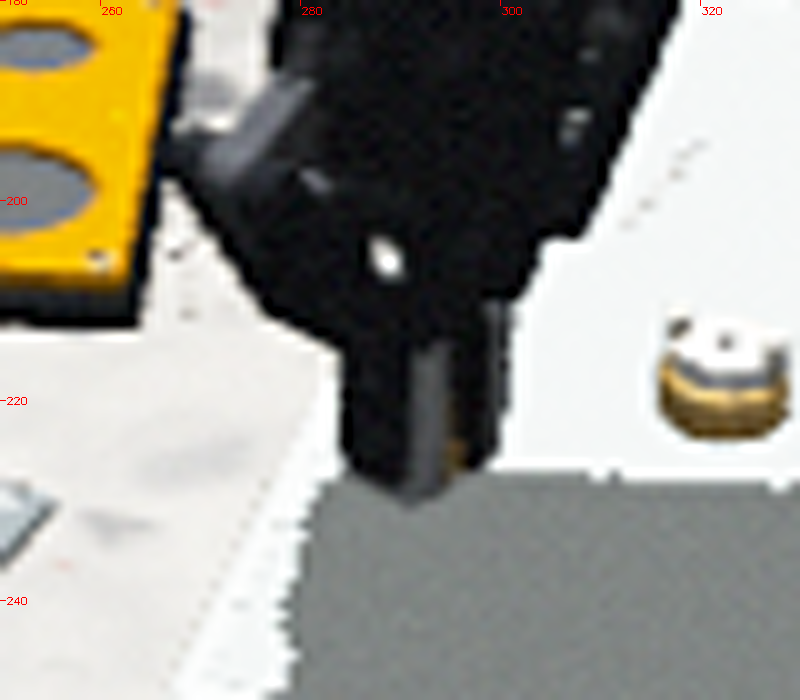

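```bash
python3 -m inch '[-1,0,0,25,0,-1,0,0,39.5,0,-1,0,0,39.5,0,-0.4,0,0,39.5,0,-0.4,2,0,37.2,0,-1,2,0,37.2,0,-1,2,0,37.2,0,-1,2,0,37.2,0]'; python3 -m inch '[-1,0,0,0,0,-1,0,0,-15,0,-1,0,0,-50,0,-1,0,0,-50,0]'; python3 go.py .631 -.092 .13 63.5
```

```text
clock: 6.45
eef_pos: [0.4782, 0.1158, 0.0786]
tool_rot: [0.229, 0.973, -0.0, 0.0]
ft_force: [0.3, -0.5, -0.6]
grip_width: 0.0106
clock: 6.85
eef_pos: [0.481, 0.1164, 0.1324]
tool_rot: [0.229, 0.973, 0.002, 0.003]
ft_force: [0.5, 0.5, 0.8]
grip_width: 0.0103
delta mm [-227.1 -119.7    3.1] turn units 0.01 curphi 63.5 j6 0.7 t 6.85 grip 0.0103 pos [0.481  0.1164 0.1324] F [0.5 0.5 0.8]
```

```bash
python3 -m inch '[-1,-227,-120,0,0,-1,-227,-120,0,0,-1,-227,-120,0,0,-1,-227,-120,0,0,-1,-227,-120,0,0,-1,-227,-120,0,0,-1,-227,-120,0,0]'; python3 - <<'E'
from h import *
c=camera("wrist"); cv2.imwrite("pics/w4.png",cv2.resize(c["pixels"][:,:,::-1],(800,600)))
crop("side","d8",200,110,280,180,10)
E
python3 go.py .631 -.092 .09 63.5
```

```text
clock: 7.55
eef_pos: [0.6282, -0.0946, 0.1274]
tool_rot: [0.23, 0.973, 0.0, -0.0]
ft_force: [-1.1, 0.1, -0.6]
grip_width: 0.0108
delta mm [-3.7  2.  37.7] turn units 0.01 curphi 63.6 j6 0.32 t 7.65 grip 0.0108 pos [ 0.6269 -0.0921  0.1277] F [-1.   0.7 -0.5]
```

View pics/w4.png

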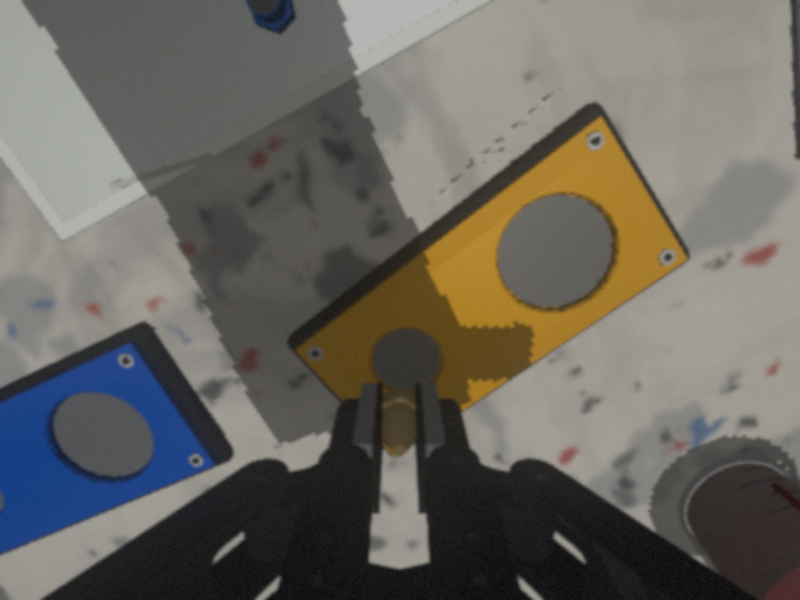

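View pics/d8.png

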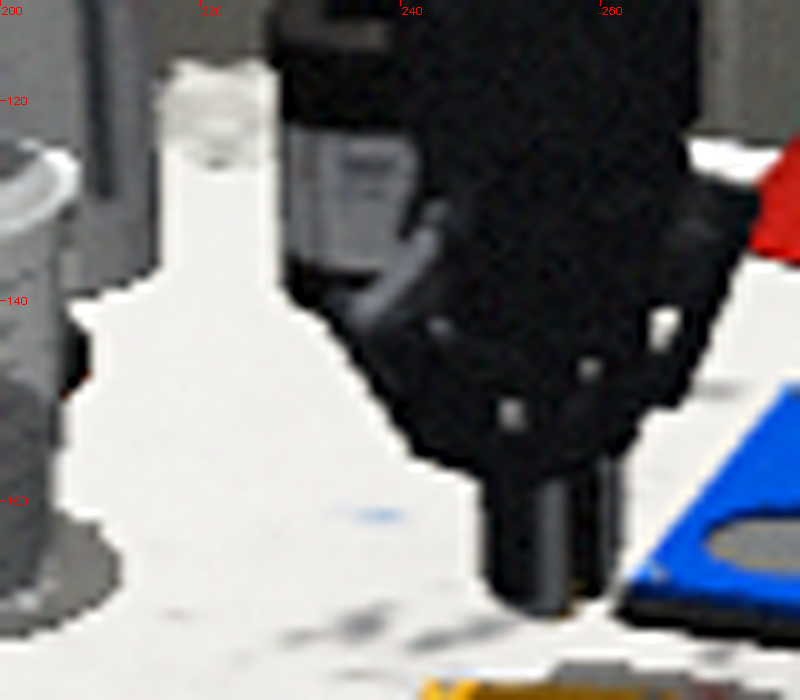

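```bash
python3 - <<'E'
from h import *
c=camera("wrist")
f=lambda X,Y:((X+.5)/1.5625-.5,(Y+.5)/1.5625-.5)
for p in[(406.5,361),(556,251),(103,435)]: print(toplane(c,f(*p),.014).round(4))
print("cup",toplane(c,f(735,515),.0).round(4)); print("bnoz",toplane(c,f(272,15),.006).round(4))
E
python3 go.py .631 -.092 .091 63.5
```

```text
[ 0.6293 -0.0892  0.014 ]
[ 0.6132 -0.0167  0.014 ]
[ 0.6015 -0.2253  0.014 ]
cup [0.7862 0.0196 0.    ]
bnoz [ 0.493  -0.0744  0.006 ]
delta mm [-4.   1.5 36.9] turn units 0.02 curphi 63.6 j6 0.32 t 7.7 grip 0.0108 pos [ 0.6268 -0.0916  0.128 ] F [ 0.7  1.  -0.3]
```

```bash
python3 -m inch '[-1,-3.5,1,25,0,-1,-3.5,1,38,0,-1,-3.5,1,38,0,-1,-3.5,1,38,0]'; python3 - <<'E'
from h import *
crop("side","d9",220,130,300,200,10)
E
python3 go.py .6305 -.091 .088 63.5
```

```text
clock: 8.1
eef_pos: [0.6309, -0.0925, 0.0905]
tool_rot: [0.228, 0.974, -0.0, -0.001]
ft_force: [-0.0, 0.2, -0.6]
grip_width: 0.0107
delta mm [1.8 1.2 3.2] turn units 0.02 curphi 63.6 j6 0.31 t 8.15 grip 0.0108 pos [ 0.6315 -0.0929  0.0912] F [ 0.1  0.2 -0.5]
```

View pics/d9.png

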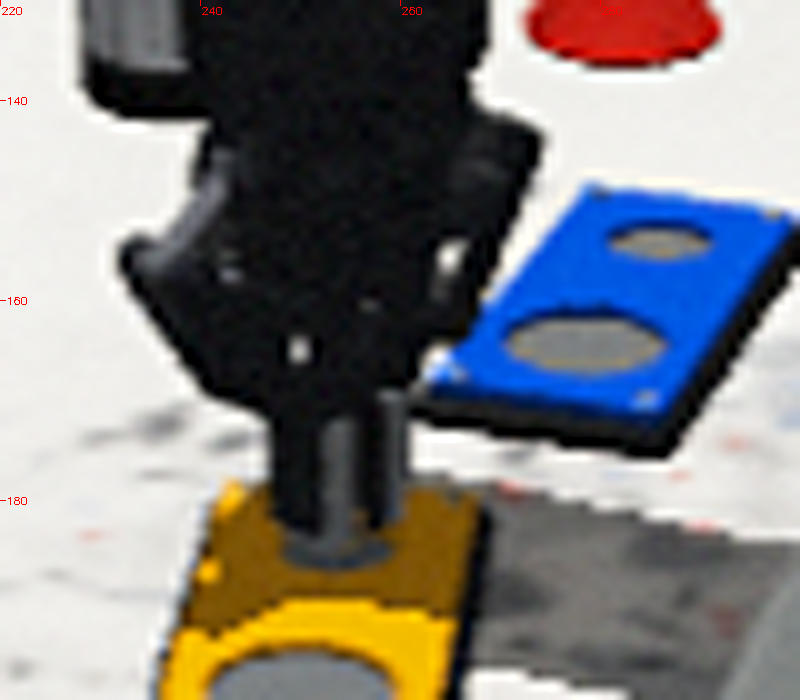

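```bash
python3 -m inch '[-1,1.5,1,2.7,0,-1,1.5,1,2.7,0,-1,1.5,1,2.7,0]'; python3 -m inch '[-0.5,0,0,0,0,-0.5,0,0,0,0,-0.5,0,0,0,0,-0.4,0,0,-20,0,-0.4,0,0,-60,0,-0.4,0,0,-60,0]'; python3 - <<'E'
from h import *
crop("side","d10",220,130,300,200,10)
E
python3 go.py .439 .0065 .15 63.5
```

```text
clock: 8.45
eef_pos: [0.6308, -0.0919, 0.0884]
tool_rot: [0.229, 0.973, 0.0, 0.0]
ft_force: [-0.4, 0.3, -0.6]
grip_width: 0.0101
clock: 9.05
eef_pos: [0.6341, -0.0925, 0.1539]
tool_rot: [0.229, 0.973, 0.0, 0.005]
ft_force: [2.3, 0.6, 0.7]
grip_width: 0.0256
delta mm [2.177e+02 2.000e+00 1.000e-01] turn units 0.01 curphi 63.5 j6 0.32 t 9.1 grip 0.0254 pos [ 0.633  -0.0923  0.1516] F [ 0.5  0.7 -1.1]
```

View pics/d10.png

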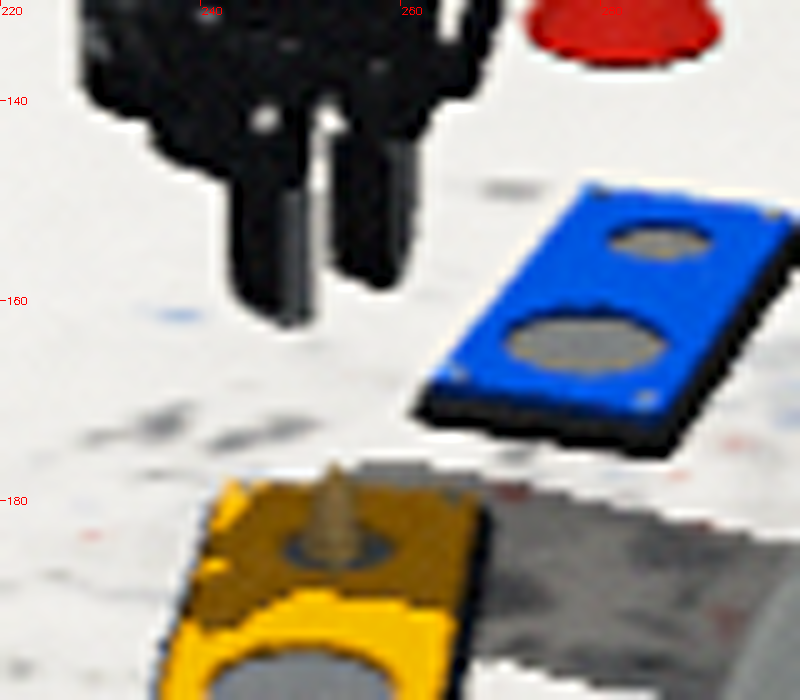

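```bash
python3 -m inch '[0.15,217,2,0,0,0.15,217,2,0,0,0.15,217,2,0,0,0.15,217,2,0,0,0.15,217,2,25,0,0.15,217,2,25,0,0.15,217,2,25,0]'; python3 - <<'E'
from h import *
c=camera("wrist"); cv2.imwrite("pics/w5.png",cv2.resize(c["pixels"][150:340,160:350,::-1],(760,760))[:600])
f=lambda X,Y:((X+.5)/4-.5+160,(Y+.5)/4-.5+150)
g=lambda u:((u[0]-160)*4,(u[1]-150)*4)
print([np.round(g(proj(c,(.4395,.0065,z)))) for z in(.002,.008,.014)])
E
python3 go.py .4395 .0065 .0795 63.5
```

```text
clock: 9.8
eef_pos: [0.4376, 0.0065, 0.1229]
tool_rot: [0.229, 0.974, -0.0, -0.0]
ft_force: [0.6, -0.1, 1.3]
grip_width: 0.0492
[array([383., 309.]), array([383., 324.]), array([383., 340.])]
delta mm [-0.3  0.4 44. ] turn units 0.0 curphi 63.5 j6 0.48 t 9.85 grip 0.0491 pos [0.439  0.0062 0.1235] F [ 0.5  0.6 -0.7]
```

View pics/w5.png

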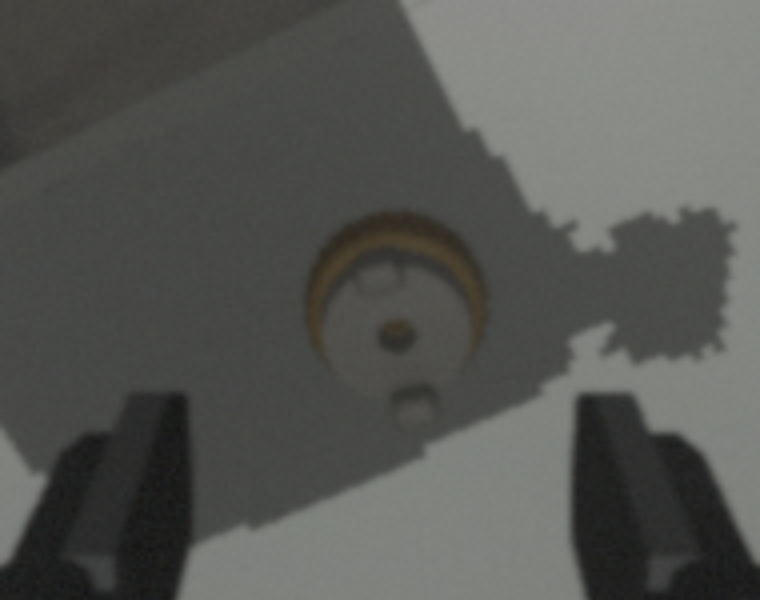

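```bash
python3 -m inch '[0.15,1.5,2,25,0,0.15,1.5,2,44,0,0.15,1.5,2,44,0,-0.2,1.5,2,44,0,-0.5,1.5,2,44,0,-1,1.5,2,44,0,-1,1.5,2,44,0,-1,1.5,2,44,0]';python3 go.py .616 -.019 .13 63.5; python3 -m inch '[-1,0,0,0,0,-1,0,0,-15,0,-1,0,0,-50,0,-1,0,0,-50,0]'; python3 go.py .616 -.019 .13 63.5
 python3 - <<'E'
from h import *
c=camera("wrist"); cv2.imwrite("pics/w6.png",cv2.resize(c["pixels"][150:340,160:350,::-1],(760,760))[:600])
E
```

```text
clock: 10.65
eef_pos: [0.4384, 0.0088, 0.0802]
tool_rot: [0.229, 0.973, 0.0, 0.002]
ft_force: [1.2, -1.8, 5.3]
grip_width: 0.0251
delta mm [-171.5   54.4  -49.1] turn units 0.0 curphi 63.5 j6 0.48 t 10.65 grip 0.0251 pos [0.4384 0.0088 0.0802] F [ 1.2 -1.8  5.3]
clock: 11.05
eef_pos: [0.439, 0.0092, 0.1322]
tool_rot: [0.229, 0.973, 0.001, 0.003]
ft_force: [0.6, -0.6, 0.6]
grip_width: 0.0251
delta mm [-171.    53.6    3.3] turn units 0.01 curphi 63.6 j6 0.48 t 11.05 grip 0.0251 pos [0.439  0.0092 0.1322] F [ 0.6 -0.6  0.6]
```

View pics/w6.png

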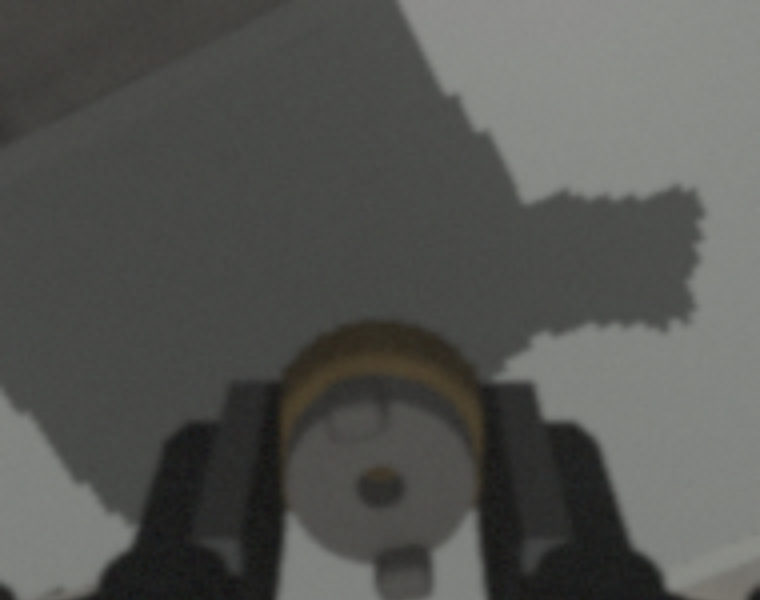

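```bash
python3 -m inch '[-1,-171,54,0,0,-1,-171,54,0,0,-1,-171,54,0,0,-1,-171,54,0,0,-1,-171,54,25,0,-1,-171,54,36,0,-1,-171,54,36,0]'; python3 - <<'E'
from h import *
crop("side","d11",210,130,290,200,10)
E
python3 go.py .616 -.019 .0885 63.5
```

```text
clock: 11.8
eef_pos: [0.6115, -0.0187, 0.0898]
tool_rot: [0.229, 0.973, -0.001, -0.003]
ft_force: [0.3, -0.5, 0.1]
grip_width: 0.0253
delta mm [-3.8  1.5  2.6] turn units 0.01 curphi 63.5 j6 0.43 t 11.85 grip 0.0254 pos [ 0.6119 -0.0186  0.0911] F [ 0.1 -0.1 -0.3]
```

View pics/d11.png

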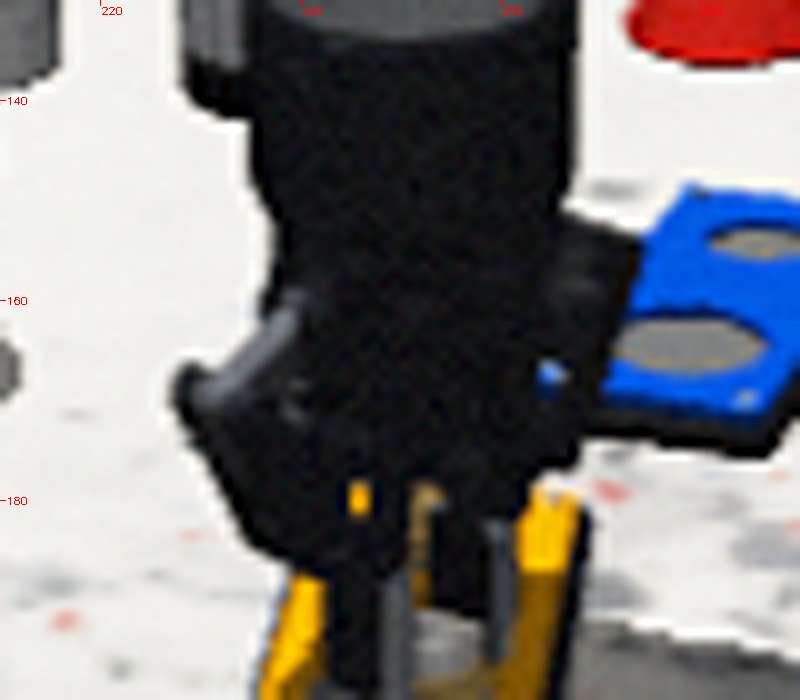

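```bash
python3 -m inch '[-1,-3.5,1.5,1.5,0,-1,-3.5,1.5,2,0,-1,-3.5,1.5,2,0]'; python3 - <<'E'
from h import *
crop("side","d12",210,160,290,230,10)
E
python3 go.py .616 -.019 .088 63.5
```

```text
clock: 12.15
eef_pos: [0.6179, -0.019, 0.0917]
tool_rot: [0.229, 0.973, 0.0, 0.0]
ft_force: [-0.4, -0.5, -1.1]
grip_width: 0.0248
delta mm [ 1.7 -0.8  3.6] turn units 0.01 curphi 63.5 j6 0.43 t 12.2 grip 0.0253 pos [ 0.6179 -0.019   0.0916] F [ 0.4  0.6 -0.1]
```

View pics/d12.png

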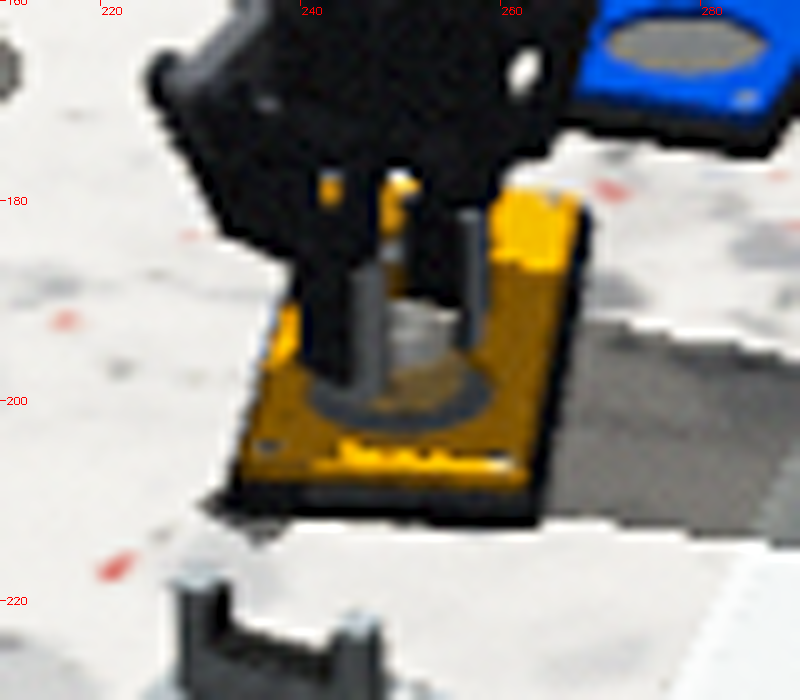

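```bash
python3 -m inch '[-1,-2,0.5,3.5,0,-1,-2,0.5,3.5,0,-1,-2,0.5,3.5,0]'; python3 -m inch '[-0.15,0,0,0,0,-0.15,0,0,0,0,-0.1,0,0,0,0,-0.1,0,0,-20,0,-0.1,0,0,-60,0,-0.1,0,0,-60,0]'; python3 - <<'E'
from h import *
crop("side","d13",210,150,290,220,10)
E
python3 go.py .494 -.076 .13 63.5
```

```text
clock: 12.5
eef_pos: [0.6202, -0.0195, 0.0881]
tool_rot: [0.229, 0.973, 0.0, 0.001]
ft_force: [0.3, 0.7, 4.5]
grip_width: 0.0251
clock: 13.1
eef_pos: [0.623, -0.0196, 0.1529]
tool_rot: [0.229, 0.973, 0.001, 0.005]
ft_force: [1.0, -0.3, 0.7]
grip_width: 0.0382
delta mm [  89.6 -107.6   19.8] turn units 0.01 curphi 63.5 j6 0.43 t 13.15 grip 0.0387 pos [ 0.622  -0.0196  0.1507] F [-0.1 -0.4  0.1]
```

View pics/d13.png

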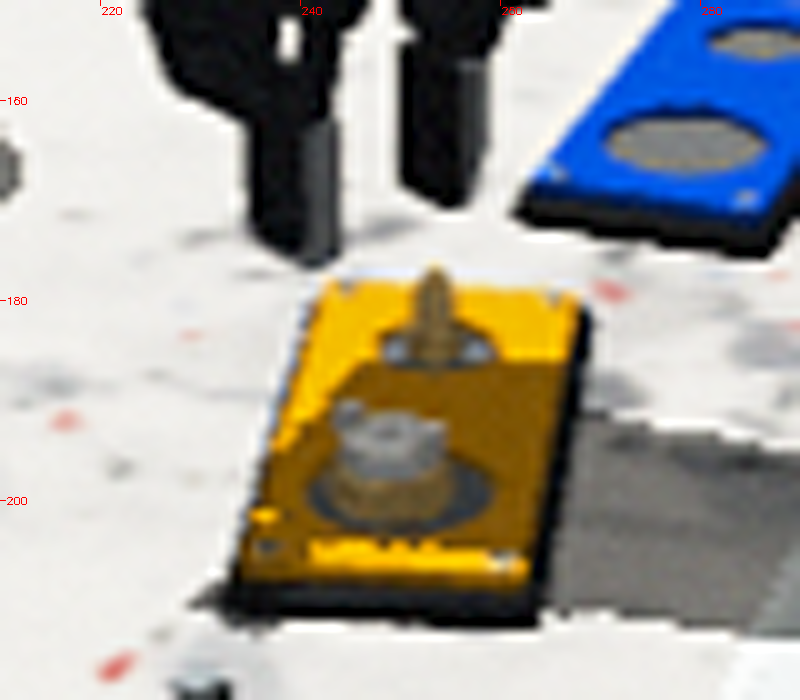

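```bash
python3 -m inch '[-0.1,90,-107,0,0,-0.1,90,-107,0,0,-0.1,90,-107,25,0,-0.1,90,-107,28,0,-0.1,90,-107,28,0]'; python3 - <<'E'
from h import *
c=camera("wrist"); cv2.imwrite("pics/w7.png",cv2.resize(c["pixels"][150:340,160:350,::-1],(760,760))[:600])
g=lambda u:((u[0]-160)*4,(u[1]-150)*4)
print([np.round(g(proj(c,(.494,-.0755,z)))) for z in(.002,.009,.028)])
E
python3 go.py .494 -.0755 .0785 63.5
```

```text
clock: 13.65
eef_pos: [0.4887, -0.0753, 0.1175]
tool_rot: [0.23, 0.973, -0.0, -0.003]
ft_force: [-0.1, 0.6, 1.2]
grip_width: 0.0383
[array([392., 343.]), array([392., 361.]), array([393., 419.])]
delta mm [-2.5  1.  40.3] turn units 0.0 curphi 63.5 j6 0.31 t 13.7 grip 0.0385 pos [ 0.4913 -0.0753  0.1188] F [1.7 0.3 0.9]
```

View pics/w7.png

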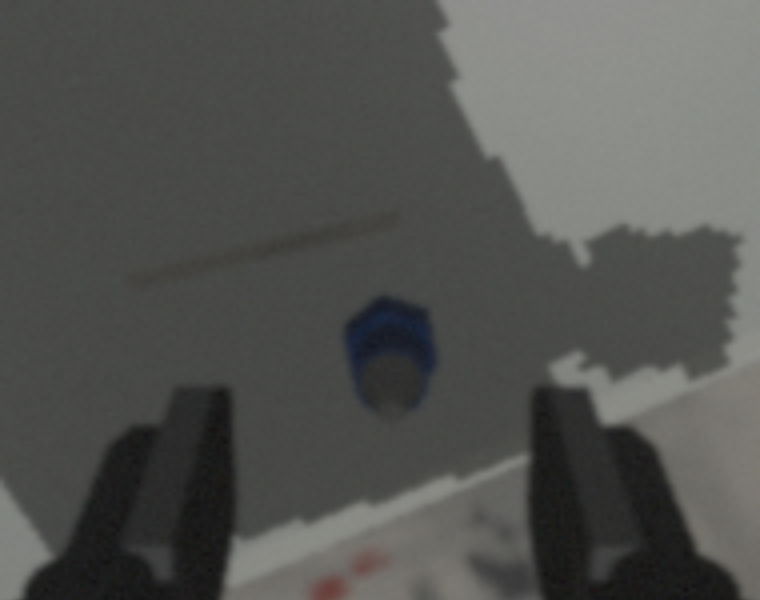

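```bash
python3 -m inch '[-0.1,0.3,1.3,25,0,-0.1,0.3,1.3,40,0,-0.1,0.3,1.3,40,0,-0.6,0.3,1.3,40,0,-1,0.3,1.3,40,0,-1,0.3,1.3,40,0,-1,0.3,1.3,40,0,-1,0.3,1.3,40,0]';python3 go.py .494 -.0755 .0785 63.5; python3 -m inch '[-1,0,0,-15,0,-1,0,0,-50,0,-1,0,0,-50,0]'; python3 go.py .6005 -.3028 .13 63.5
 python3 - <<'E'
from h import *
c=camera("wrist"); cv2.imwrite("pics/w8.png",cv2.resize(c["pixels"][150:340,160:350,::-1],(760,760))[:600])
E
```

```text
clock: 14.5
eef_pos: [0.4934, -0.0739, 0.081]
tool_rot: [0.229, 0.973, 0.0, 0.002]
ft_force: [-0.2, 1.6, 5.8]
grip_width: 0.0082
delta mm [-1.2 -1.1  2.5] turn units 0.01 curphi 63.6 j6 0.31 t 14.5 grip 0.0082 pos [ 0.4934 -0.0739  0.081 ] F [-0.2  1.6  5.8]
clock: 14.8
eef_pos: [0.4948, -0.0744, 0.1336]
tool_rot: [0.229, 0.973, 0.0, 0.004]
ft_force: [1.2, -0.1, 0.2]
grip_width: 0.0079
delta mm [-196.4 -157.4    4.8] turn units 0.01 curphi 63.5 j6 0.31 t 14.8 grip 0.0079 pos [ 0.4948 -0.0744  0.1336] F [ 1.2 -0.1  0.2]
```

View pics/w8.png

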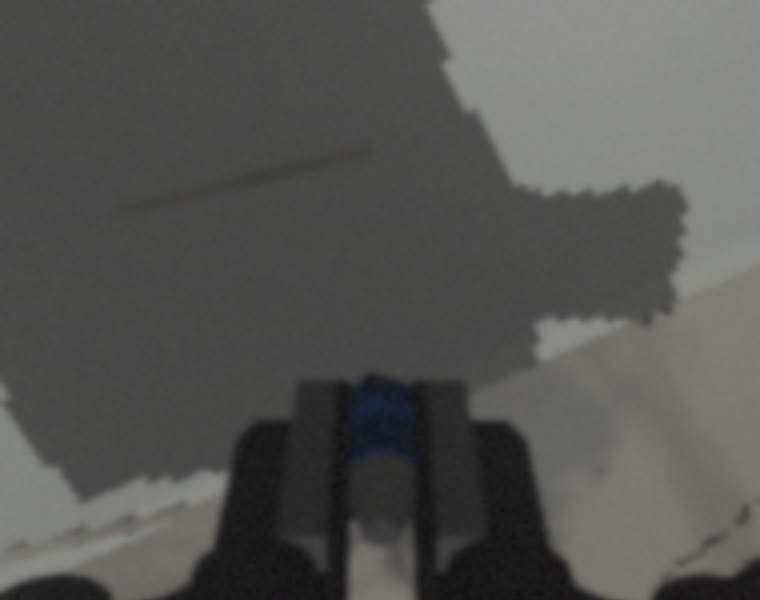

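```bash
 python3 - <<'E'
from h import *
crop("side","d14",270,150,350,220,10)
crop("scene","s14",270,160,350,230,10)
E
```

```text
(no output)
```

View pics/d14.png

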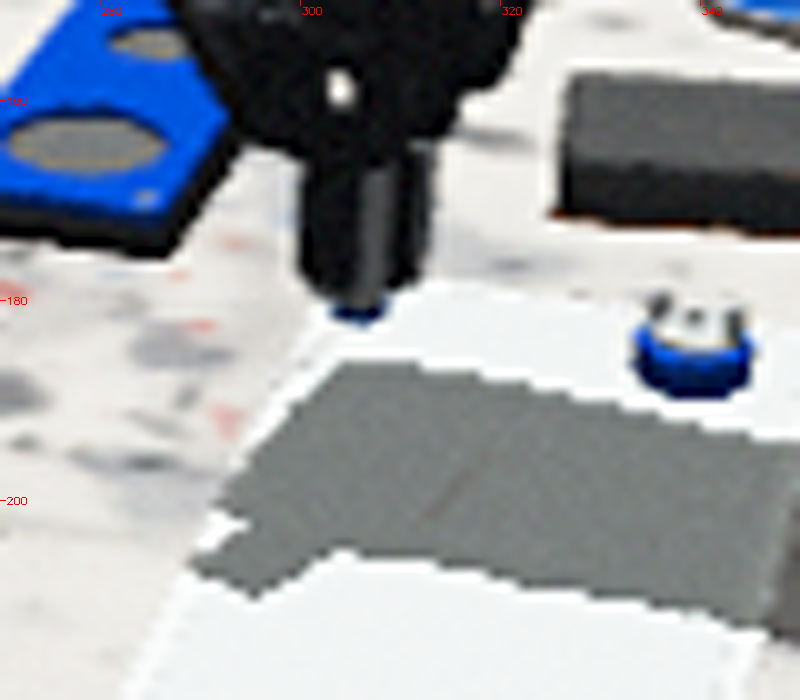

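View pics/s14.png

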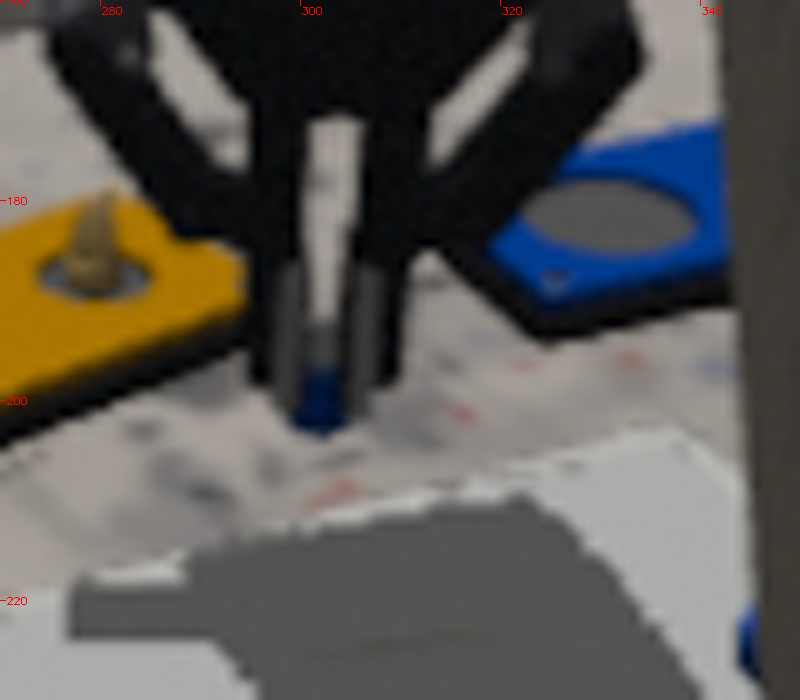

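```bash
python3 -m inch '[-1,-196,-157,0,0,-1,-196,-157,0,0,-1,-196,-157,0,0,-1,-196,-157,0,0,-1,-196,-157,0,0,-1,-196,-157,0,0,-1,-196,-157,0,0]'; python3 go.py .6005 -.3025 .092 63.5; python3 - <<'E'
from h import *
c=camera("wrist"); cv2.imwrite("pics/w9.png",cv2.resize(c["pixels"][:,:,::-1],(800,600)))
E
```

```text
clock: 15.65
eef_pos: [0.5963, -0.3026, 0.1266]
tool_rot: [0.23, 0.973, 0.001, -0.002]
ft_force: [-0.8, 0.2, -0.2]
grip_width: 0.0081
delta mm [-3.8  1.9 34.6] turn units -0.01 curphi 63.4 j6 -0.01 t 15.65 grip 0.0081 pos [ 0.5963 -0.3026  0.1266] F [-0.8  0.2 -0.2]
```

View pics/w9.png

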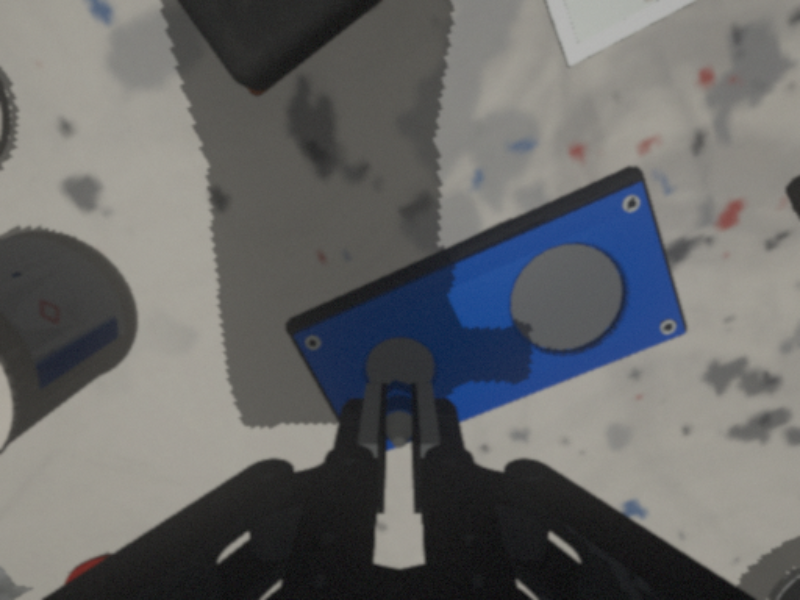

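```bash
python3 - <<'E'
from h import *
c=camera("wrist")
f=lambda X,Y:((X+.5)/1.5625-.5,(Y+.5)/1.5625-.5)
for p in[(400,370),(567,297)]: print(toplane(c,f(*p),.014).round(4))
E
python3 go.py .5995 -.3015 .092 63.5
```

```text
[ 0.6006 -0.3024  0.014 ]
[ 0.6017 -0.2284  0.014 ]
delta mm [-3.5  0.6 35.9] turn units 0.01 curphi 63.6 j6 -0.01 t 15.75 grip 0.0081 pos [ 0.5962 -0.3006  0.1279] F [0.4 0.5 0. ]
```

```bash
python3 -m inch '[-1,-5,0,25,0,-1,-5,0,36,0,-1,-5,0,36,0,-1,-5,0,36,0]'; python3 go.py .6005 -.3025 .089 63.5;  python3 - <<'E'
from h import *
crop("side","d15",240,110,320,180,10)
E
```

```text
clock: 16.15
eef_pos: [0.6015, -0.3029, 0.0935]
tool_rot: [0.228, 0.974, 0.0, -0.001]
ft_force: [-0.4, 0.1, 1.0]
grip_width: 0.0079
delta mm [ 1.  -0.1  4.5] turn units 0.02 curphi 63.6 j6 -0.01 t 16.15 grip 0.0079 pos [ 0.6015 -0.3029  0.0935] F [-0.4  0.1  1. ]
```

View pics/d15.png

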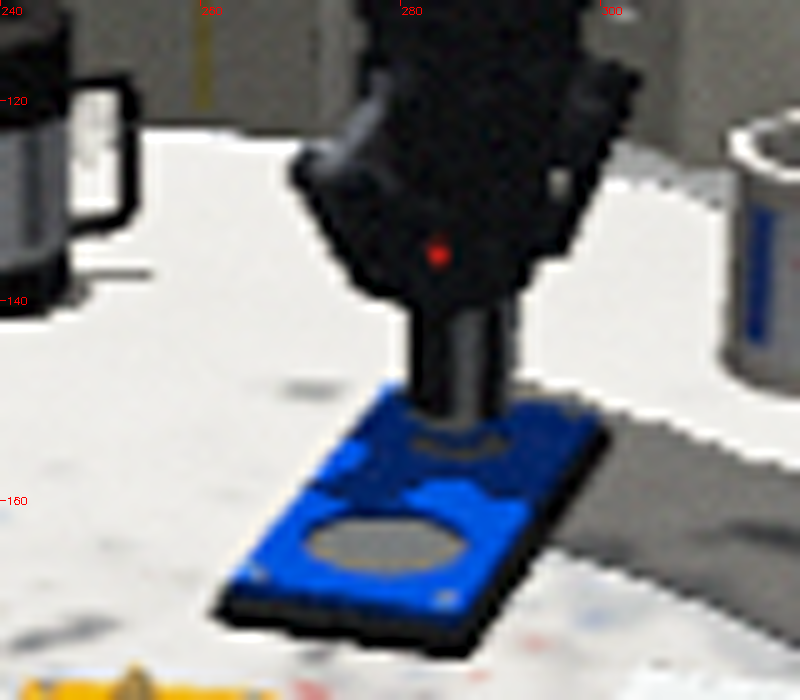

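Aligned over the narrow pocket (nozzle foot at about (460,435) in the crop, on the pocket). Lowering.

```bash
python3 -m inch '[-1,0,0,3,0,-1,0,0,4.5,0,-1,0,0,4.5,0]'; python3 -m inch '[-0.5,0,0,0,0,-0.5,0,0,0,0,-0.5,0,0,0,0,-0.4,0,0,-20,0,-0.4,0,0,-60,0,-0.4,0,0,-60,0]'; python3 - <<'E'
from h import *
crop("side","d16",240,110,320,180,10)
E
python3 go.py .425 -.164 .125 63.5
```

```text
clock: 16.5
eef_pos: [0.6019, -0.304, 0.0892]
tool_rot: [0.229, 0.973, 0.0, 0.0]
ft_force: [0.3, -0.7, -0.4]
grip_width: 0.008
clock: 17.1
eef_pos: [0.6047, -0.3055, 0.1551]
tool_rot: [0.229, 0.973, -0.001, 0.005]
ft_force: [-0.0, -0.7, 1.0]
grip_width: 0.0257
delta mm [223.1  46.6  26.1] turn units 0.01 curphi 63.5 j6 -0.01 t 17.15 grip 0.0255 pos [ 0.6038 -0.3051  0.1527] F [ 0.2 -0.4 -0.3]
```

View pics/d16.png

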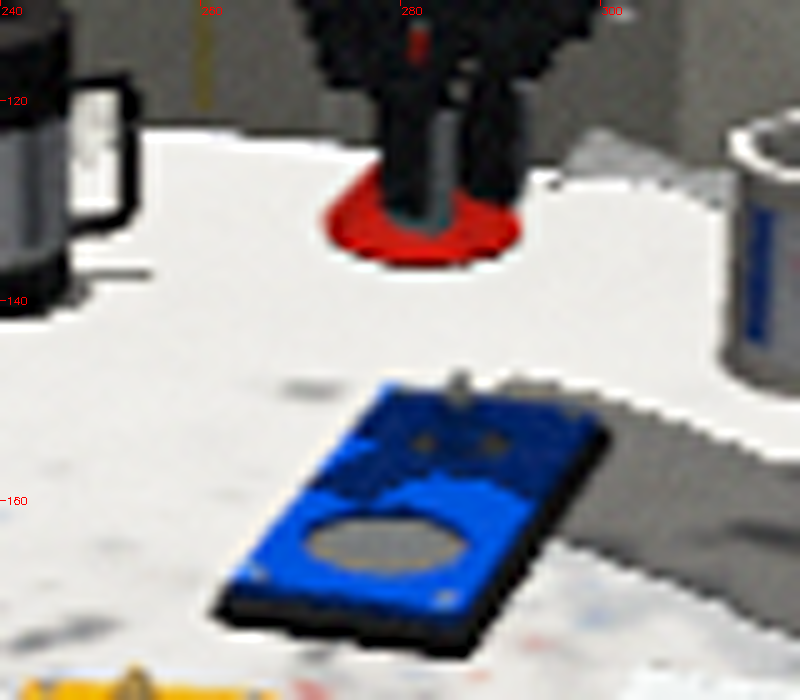

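```bash
python3 -m inch '[0.15,223,47,0,0,0.15,223,47,0,0,0.15,223,47,0,0,0.15,223,47,0,0,0.15,223,47,27,0,0.15,223,47,27,0,0.15,223,47,27,0]'; python3 - <<'E'
from h import *
s=camera("side"); f=lambda X,Y:((X+.5)/4-.5+190,(Y+.5)/4-.5+140)
for p in[(542,125),(703,136)]: print(toplane(s,f(*p),0).round(3))
c=camera("wrist"); cv2.imwrite("pics/w10.png",cv2.resize(c["pixels"][150:340,160:350,::-1],(760,760))[:600])
g=lambda u:((u[0]-160)*4,(u[1]-150)*4)
print([np.round(g(proj(c,(.425,-.164,z)))) for z in(.002,.008,.014)])
E
python3 go.py .425 -.164 .0795 63.5
```

```text
clock: 17.85
eef_pos: [0.422, -0.162, 0.1211]
tool_rot: [0.229, 0.974, 0.0, -0.001]
ft_force: [1.1, 0.3, 0.3]
grip_width: 0.0496
[ 0.475 -0.253  0.   ]
[ 0.367 -0.268  0.   ]
[array([375., 310.]), array([374., 325.]), array([374., 341.])]
delta mm [-0.4 -0.4 42.9] turn units 0.0 curphi 63.5 j6 0.09 t 17.95 grip 0.0488 pos [ 0.4247 -0.1634  0.1224] F [ 0.2 -1.2  0.6]
```

View pics/w10.png

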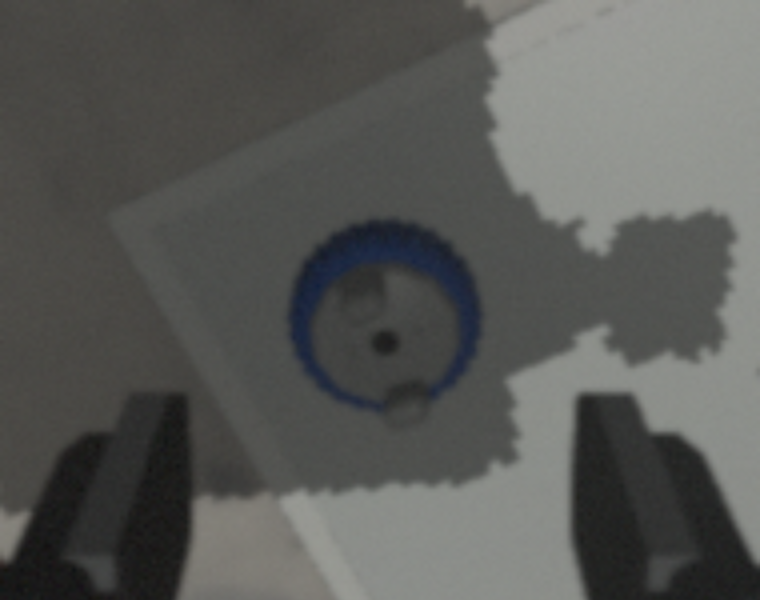

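```bash
python3 -m inch '[0.15,1.5,0.7,25,0,0.15,1.5,0.7,43,0,0.15,1.5,0.7,43,0,-0.2,1.5,0.7,43,0,-0.5,1.5,0.7,43,0,-1,1.5,0.7,43,0,-1,1.5,0.7,43,0,-1,1.5,0.7,43,0]';python3 go.py .602 -.2285 .13 63.5; python3 -m inch '[-1,0,0,0,0,-1,0,0,-15,0,-1,0,0,-50,0,-1,0,0,-50,0]'; python3 go.py .602 -.2285 .13 63.5
 python3 - <<'E'
from h import *
c=camera("wrist"); cv2.imwrite("pics/w11.png",cv2.resize(c["pixels"][150:340,160:350,::-1],(760,760))[:600])
E
```

```text
clock: 18.75
eef_pos: [0.4234, -0.1619, 0.0801]
tool_rot: [0.229, 0.973, -0.0, 0.002]
ft_force: [0.9, -1.6, 4.3]
grip_width: 0.0263
delta mm [-189.7   20.   -49.2] turn units 0.01 curphi 63.5 j6 0.1 t 18.75 grip 0.0263 pos [ 0.4234 -0.1619  0.0801] F [ 0.9 -1.6  4.3]
clock: 19.15
eef_pos: [0.4242, -0.162, 0.1322]
tool_rot: [0.229, 0.973, -0.0, 0.003]
ft_force: [0.8, 0.4, -1.3]
grip_width: 0.0256
delta mm [-188.8   19.7    3.4] turn units 0.01 curphi 63.5 j6 0.1 t 19.15 grip 0.0256 pos [ 0.4242 -0.162   0.1322] F [ 0.8  0.4 -1.3]
```

View pics/w11.png

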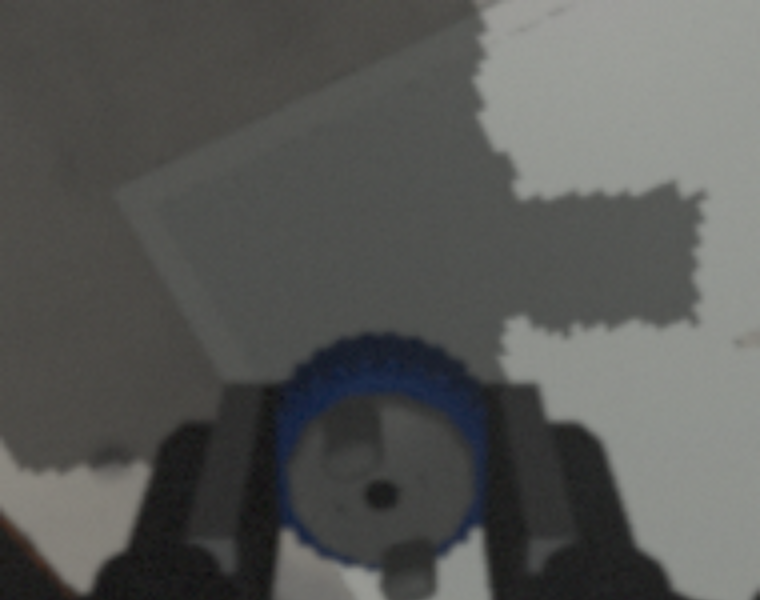

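Blue cap held level. Moving to the blue wide pocket.

```bash
python3 -m inch '[-1,-190,20,0,0,-1,-190,20,0,0,-1,-190,20,0,0,-1,-190,20,0,0,-1,-190,20,20,0,-1,-190,20,35,0,-1,-190,20,35,0,-1,-190,20,35,0]'; python3 go.py .602 -.2285 .088 63.5; python3 - <<'E'
from h import *
crop("side","d17",240,120,320,190,10)
E
```

```text
clock: 20.0
eef_pos: [0.6001, -0.2276, 0.0926]
tool_rot: [0.229, 0.973, 0.0, -0.002]
ft_force: [0.4, 0.8, 0.4]
grip_width: 0.0259
delta mm [-2.1  0.   4.6] turn units 0.01 curphi 63.5 j6 0.1 t 20.0 grip 0.0259 pos [ 0.6001 -0.2276  0.0926] F [0.4 0.8 0.4]
```

View pics/d17.png

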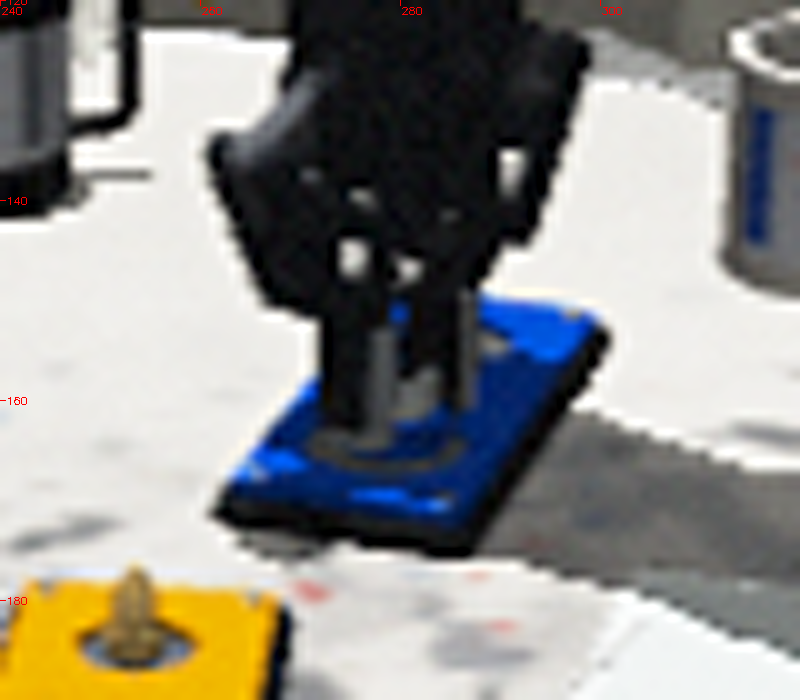

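```bash
python3 -m inch '[-1,-4,0.5,3,0,-1,-4,0.5,4.5,0,-1,-4,0.5,4.5,0]'; python3 -m inch '[-0.15,0,0,0,0,-0.15,0,0,0,0,-0.1,0,0,0,0,-0.1,0,0,-20,0,-0.1,0,0,-60,0,-0.1,0,0,-60,0]'; python3 - <<'E'
from h import *
crop("side","d18",240,120,320,190,10)
E
python3 go.py .438 .227 .15 95
```

```text
clock: 20.35
eef_pos: [0.605, -0.2294, 0.0897]
tool_rot: [0.229, 0.973, -0.0, 0.0]
ft_force: [-0.0, 0.5, -1.1]
grip_width: 0.0267
clock: 20.95
eef_pos: [0.6081, -0.2306, 0.1557]
tool_rot: [0.229, 0.973, -0.001, 0.005]
ft_force: [0.8, -0.1, 0.8]
grip_width: 0.0383
delta mm [355.1 333.9   0.8] turn units -5.24 curphi 63.5 j6 0.1 t 21.0 grip 0.0386 pos [ 0.6071 -0.2302  0.1533] F [ 0.2 -0.5 -0.2]
```

View pics/d18.png

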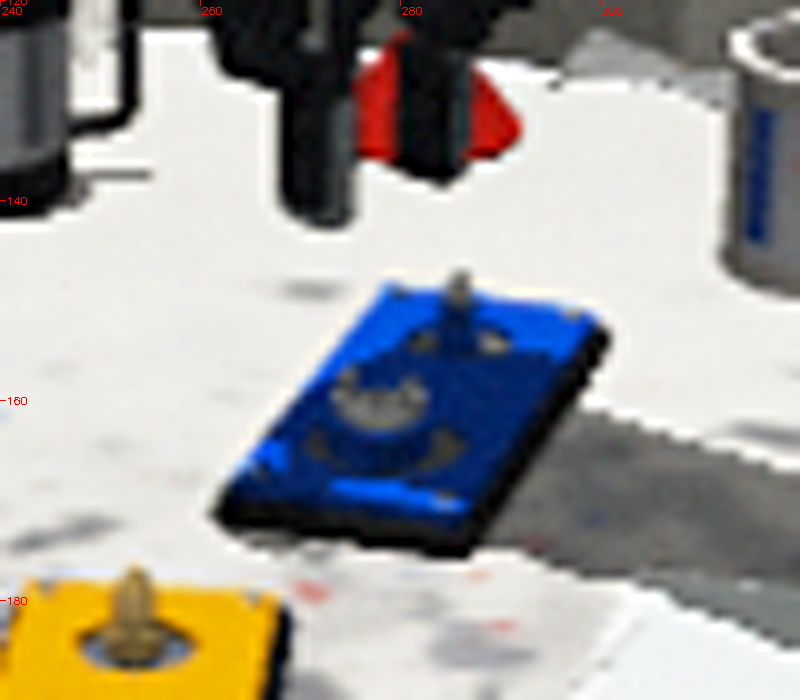

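```bash
python3 -m inch '[0.1,355,334,-10,-5.24,0.1,355,334,-10,-5.24,0.1,355,334,-10,-5.24,0.1,355,334,-10,-5.24,0.1,355,334,-10,-5.24,0.1,355,334,-10,-5.24,0.1,355,334,-10,-5.24,0.1,355,334,-10,-5.24]'; python3 go.py .438 .227 .15 95
```

```text
clock: 21.8
eef_pos: [0.4648, 0.1472, 0.157]
tool_rot: [-0.043, 0.999, -0.0, -0.0]
ft_force: [1.3, -1.1, 0.2]
grip_width: 0.047
delta mm [19.7 81.8  7.1] turn units -0.01 curphi 95.0 j6 0.22 t 21.8 grip 0.047 pos [0.4648 0.1472 0.157 ] F [ 1.3 -1.1  0.2]
```

```bash
python3 -m inch '[0.1,20,82,0,0,0.1,20,82,0,0,0.1,20,82,0,0,0.1,20,82,0,0]'; python3 - <<'E'
from h import *
c=camera("wrist"); cv2.imwrite("pics/w12.png",cv2.resize(c["pixels"][:,:,::-1],(800,600)))
print([(proj(c,(.438+t*.996,.227+t*.09,.009))*1.5625).round() for t in(-.088,-.058,0,.058,.088)])
E
python3 go.py .438 .227 .15 95
```

```text
clock: 22.2
eef_pos: [0.4384, 0.2261, 0.157]
tool_rot: [-0.045, 0.999, -0.001, -0.001]
ft_force: [0.3, 0.6, 0.1]
grip_width: 0.0472
[array([399., 135.]), array([399., 206.]), array([399., 328.]), array([399., 431.]), array([399., 479.])]
delta mm [0.7 1.8 7. ] turn units 0.0 curphi 95.0 j6 0.39 t 22.25 grip 0.0474 pos [0.4388 0.2253 0.157 ] F [ 0.2 -0.4 -0.3]
```

View pics/w12.png

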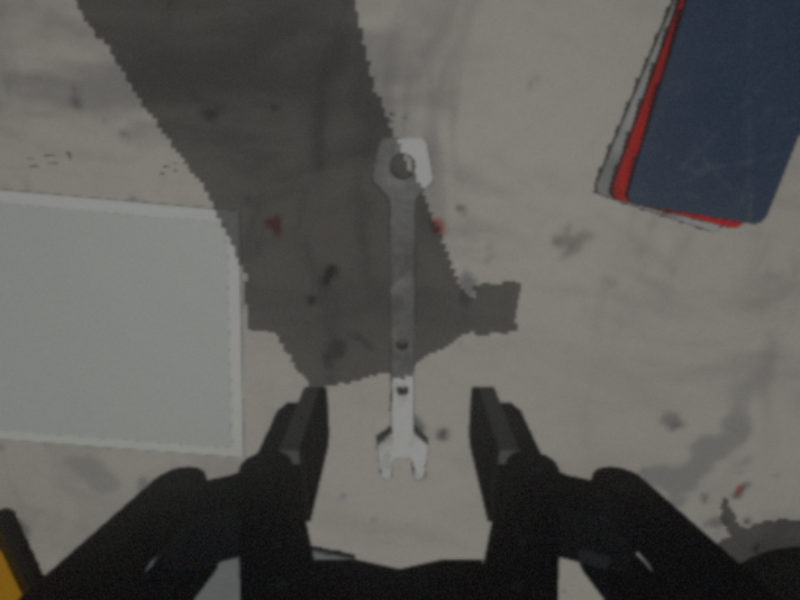

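```bash
python3 -m inch '[0.1,0.5,1.5,45,0,0.1,0.5,1.5,80,0,0.1,0.5,1.5,80,0,0.1,0.5,1.5,80,0]'; python3 go.py .438 .227 .076 95
```

```text
clock: 22.65
eef_pos: [0.4386, 0.2257, 0.0774]
tool_rot: [-0.042, 0.999, -0.001, -0.001]
ft_force: [1.1, -0.1, 1.6]
grip_width: 0.047
delta mm [0.5 1.3 1.4] turn units -0.02 curphi 94.9 j6 0.39 t 22.65 grip 0.047 pos [0.4386 0.2257 0.0774] F [ 1.1 -0.1  1.6]
```

```bash
python3 -m inch '[-0.3,0,0.5,1,0,-0.6,0,0.5,1,0,-1,0,0.5,1,0,-1,0,0.5,1,0,-1,0,0.5,1,0]'; python3 -m inch '[-1,0,0,-20,0,-1,0,0,-60,0,-1,0,0,-60,0]'; python3 - <<'E'
from h import *
c=camera("wrist"); cv2.imwrite("pics/w13.png",cv2.resize(c["pixels"][:,:,::-1],(800,600)))
crop("side","d19",230,190,360,300,6)
E
python3 go.py .6085 .1465 .14 169.9
```

```text
clock: 23.15
eef_pos: [0.4399, 0.2281, 0.0786]
tool_rot: [-0.043, 0.999, 0.0, 0.002]
ft_force: [-0.6, -1.8, 6.8]
grip_width: 0.009
clock: 23.45
eef_pos: [0.4416, 0.2293, 0.1418]
tool_rot: [-0.044, 0.999, 0.002, 0.005]
ft_force: [1.4, 1.3, -0.5]
grip_width: 0.0088
delta mm [-161.4  -96.1   -1.4] turn units -12.48 curphi 95.0 j6 0.39 t 23.55 grip 0.0088 pos [0.4394 0.2282 0.1382] F [-0.1  0.5 -1.2]
```

View pics/w13.png

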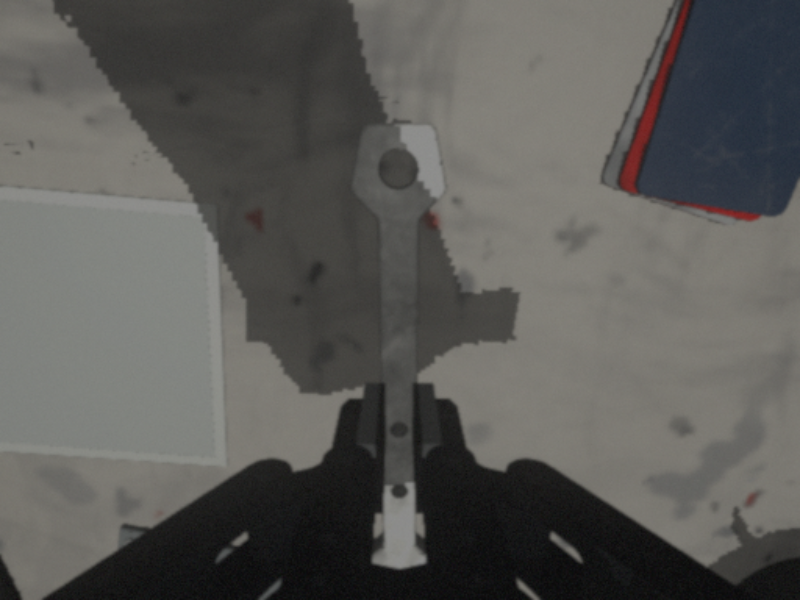

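View pics/d19.png

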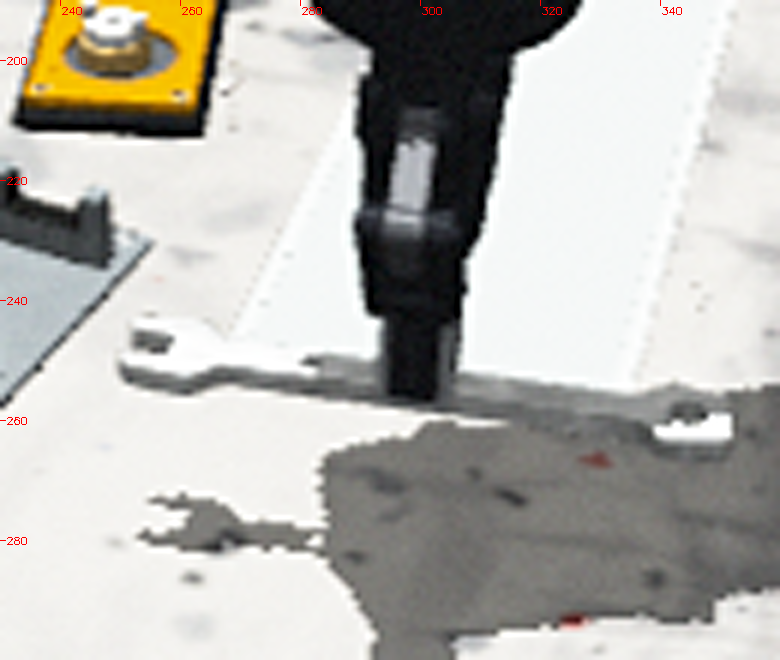

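```bash
python3 -m inch '[-1,0,0,-25,-12.48,-1,0,0,-25,-12.48,-1,0,0,-25,-12.48,-1,0,0,-25,-12.48,-1,0,0,-25,-12.48,-1,0,0,-25,-12.48,-1,0,0,-25,-12.48,-1,0,0,-25,-12.48]'; python3 -m inch '[-1,0,0,0,-0.9]'; python3 go.py .6085 .1465 .16 169.9; python3 -c "
from h import *
c=camera('scene');g=lambda X,Y:(X/1.5625,Y/1.5625)
for p in[(108,362),(210,330)]: print(toplane(c,g(*p),0).round(3))"
```

```text
clock: 24.35
eef_pos: [0.4376, 0.2272, 0.1602]
tool_rot: [-0.603, 0.798, 0.0, -0.001]
ft_force: [-0.6, 0.3, 0.2]
grip_width: 0.0091
clock: 24.45
eef_pos: [0.4376, 0.2272, 0.1602]
tool_rot: [-0.639, 0.769, 0.0, -0.001]
ft_force: [0.6, -1.1, -1.4]
grip_width: 0.0087
delta mm [ 4.790e+01 -1.828e+02 -1.000e-01] turn units -0.08 curphi 169.4 j6 -0.91 t 24.45 grip 0.0087 pos [0.4376 0.2272 0.1602] F [ 0.6 -1.1 -1.4]
[0.673 0.401 0.   ]
[0.695 0.258 0.   ]
```

```bash
python3 -m inch '[-1,48,-183,0,-0.08,-1,48,-183,0,-0.08,-1,48,-183,0,-0.08,-1,48,-183,0,-0.08,-1,48,-183,0,-0.08,-1,48,-183,0,-0.08]'; python3 - <<'E'
from h import *
c=camera("wrist"); cv2.imwrite("pics/w14.png",cv2.resize(c["pixels"][:,:,::-1],(800,600)))
crop("side","d20",180,160,290,270,7)
crop("scene","s20",130,150,250,250,6)
print([(proj(c,p)*1.5625).round() for p in [(.648,.202,.005),(.590,.2115,.005),(.568,.0903,.005)]])
E
python3 go.py .6085 .1465 .16 169.9
```

```text
clock: 25.1
eef_pos: [0.6088, 0.1452, 0.1597]
tool_rot: [-0.639, 0.769, 0.001, -0.001]
ft_force: [-1.0, -0.2, -0.2]
grip_width: 0.0089
[array([344., 431.]), array([453., 429.]), array([461., 195.])]
delta mm [-0.1 -0.8  0.9] turn units -0.04 curphi 169.7 j6 -1.15 t 25.25 grip 0.0089 pos [0.6077 0.1466 0.1609] F [-0.8 -0.5 -1.4]
```

View pics/w14.png

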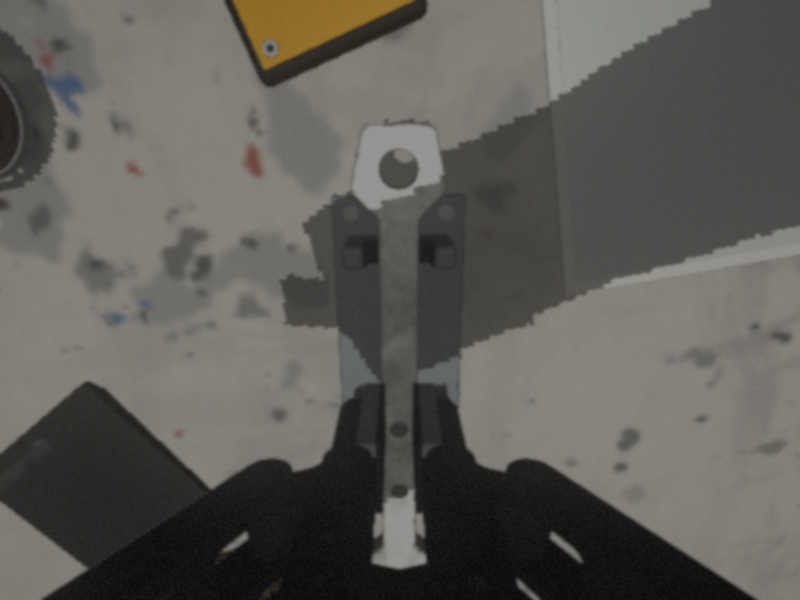

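View pics/d20.png

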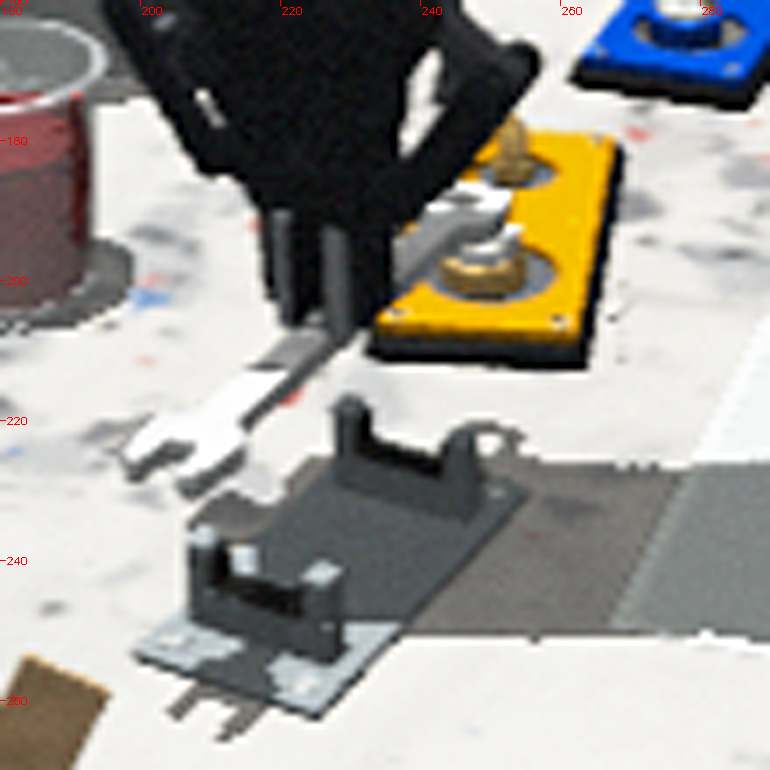

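View pics/s20.png

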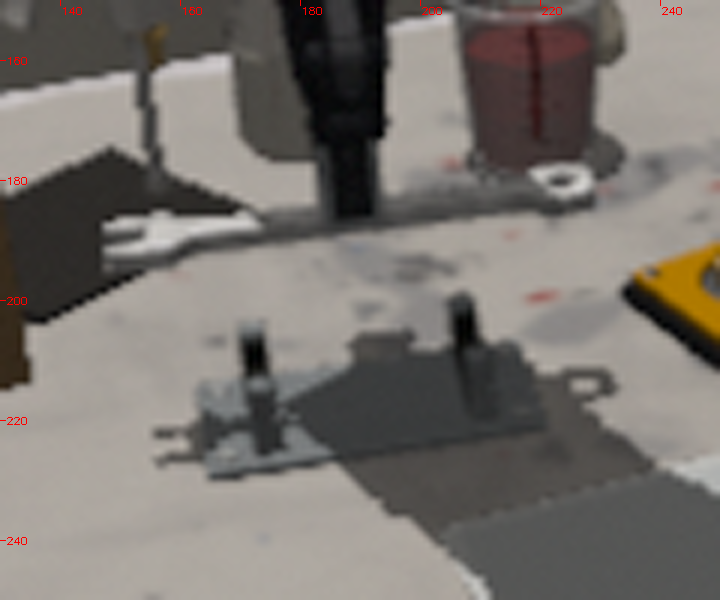

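```bash
python3 -m inch '[-1,0,0,30,0,-1,0,0,58,0,-1,0,0,58,0,-1,0,0,58,0]'; python3 go.py .6085 .1465 .097 169.9; python3 - <<'E'
from h import *
crop("side","d21",180,160,290,270,7)
crop("scene","s21",130,150,250,250,6)
E
```

```text
clock: 25.65
eef_pos: [0.6082, 0.1467, 0.1039]
tool_rot: [-0.641, 0.768, 0.0, -0.001]
ft_force: [-0.6, -0.3, -0.8]
grip_width: 0.0087
delta mm [ 0.1 -0.4  6.9] turn units -0.04 curphi 169.7 j6 -1.15 t 25.65 grip 0.0087 pos [0.6082 0.1467 0.1039] F [-0.6 -0.3 -0.8]
```

View pics/d21.png

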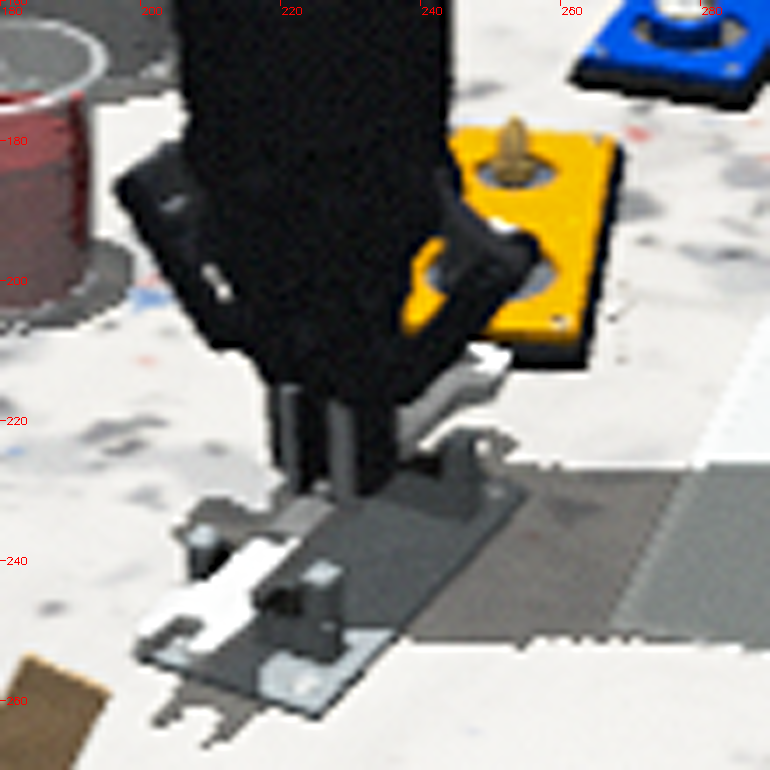

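View pics/s21.png

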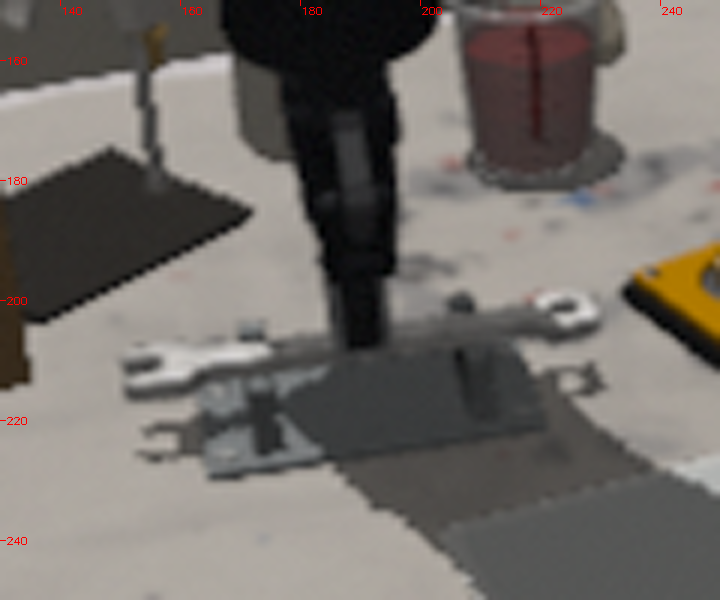

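Spanner is entering both slots ((205,240)–(245,215) in the side view). Lowering to contact.

```bash
python3 -m inch '[-1,0,0,3,0,-1,0,0,5,0,-1,0,0,5,0,-1,0,0,5,0]'; python3 -m inch '[-1,0,0,1.5,0,-1,0,0,1.5,0]'
```

```text
clock: 26.15
eef_pos: [0.6093, 0.1459, 0.0988]
tool_rot: [-0.64, 0.768, -0.0, 0.0]
ft_force: [-0.5, 0.3, -0.7]
grip_width: 0.009
clock: 26.35
eef_pos: [0.6094, 0.146, 0.0986]
tool_rot: [-0.64, 0.768, -0.0, 0.0]
ft_force: [-2.5, -0.9, 6.2]
grip_width: 0.0088
```

```bash
python3 -m inch '[-0.3,0,0,0,0,-0.3,0,0,0,0,-0.2,0,0,0,0,-0.2,0,0,-20,0,-0.2,0,0,-70,0,-0.2,0,0,-110,0,-0.2,0,0,-110,0]'; python3 go.py .4 .1465 .25 169.9
```

```text
clock: 27.05
eef_pos: [0.6128, 0.1469, 0.2145]
tool_rot: [-0.64, 0.768, -0.003, 0.006]
ft_force: [0.4, -0.1, 0.5]
grip_width: 0.0342
delta mm [ 38.5 208.8 -38.3] turn units -0.05 curphi 169.6 j6 -1.15 t 27.05 grip 0.0342 pos [0.6128 0.1469 0.2145] F [ 0.4 -0.1  0.5]
```

```bash
python3 -m inch '[-0.2,39,209,-38,0,-0.2,39,209,-38,0,-0.2,39,209,-38,0,-0.2,39,209,-38,0,-0.2,39,209,-38,0,-0.2,39,209,-38,0,-0.2,39,209,-38,0,-0.2,39,209,-38,0]'; python3 - <<'E'
from h import *
crop("side","d22",180,130,310,240,6)
crop("scene","s22",130,130,290,240,5)
c=camera("side");cv2.imwrite("pics/d23.png",cv2.resize(c["pixels"][:,:,::-1],(800,600)))
E
```

```text
clock: 27.85
eef_pos: [0.3978, 0.1455, 0.2449]
tool_rot: [-0.64, 0.768, -0.0, 0.0]
ft_force: [-0.1, 0.3, 0.7]
grip_width: 0.0343
```

View pics/d22.png

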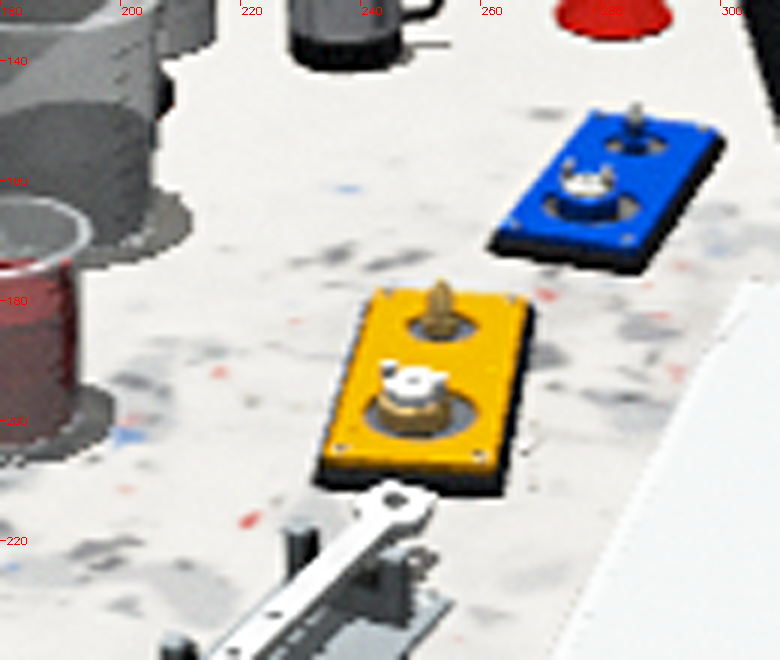

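View pics/s22.png

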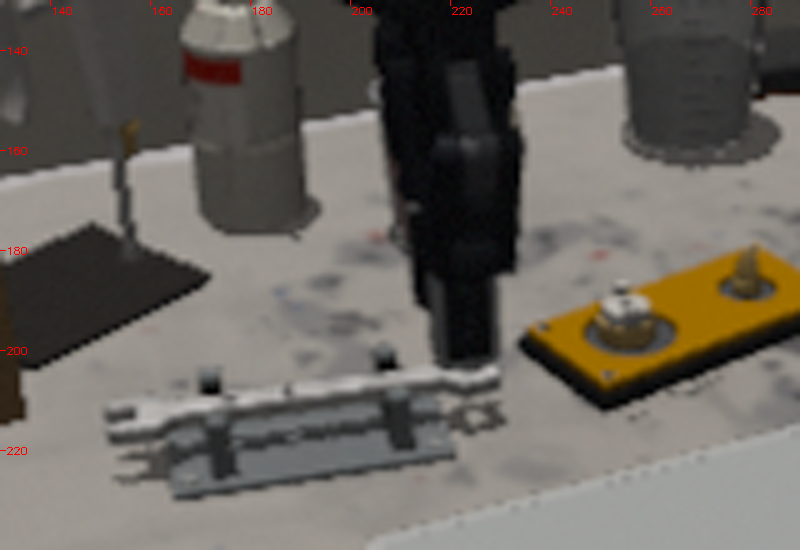

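View pics/d23.png

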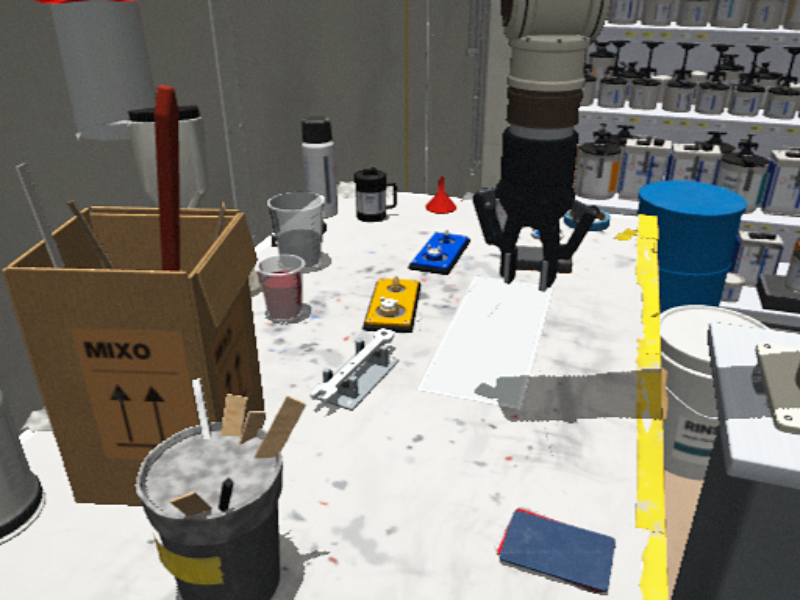

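```bash
python3 - <<'E'
from h import *
crop("side","d24",190,200,260,265,11)
crop("scene","s24",145,195,235,235,8)
for n in("scene","side"):
    c=camera(n)
    u=np.array([.176,.984]);u/=np.linalg.norm(u);ctr=np.array([.609,.146])
    for z in(.029,.035):
        print(n,z,[proj(c,(*(ctr+u*t),z)).round(1).tolist() for t in(-.088,0,.088)])
E
```

```text
scene 0.029 [[228.9, 202.3], [190.6, 207.7], [150.4, 213.3]]
scene 0.035 [[228.9, 200.1], [190.4, 205.4], [150.1, 211.0]]
side 0.029 [[248.1, 211.1], [227.3, 230.9], [203.0, 254.0]]
side 0.035 [[248.1, 208.8], [227.2, 228.4], [202.8, 251.4]]
```

View pics/d24.png

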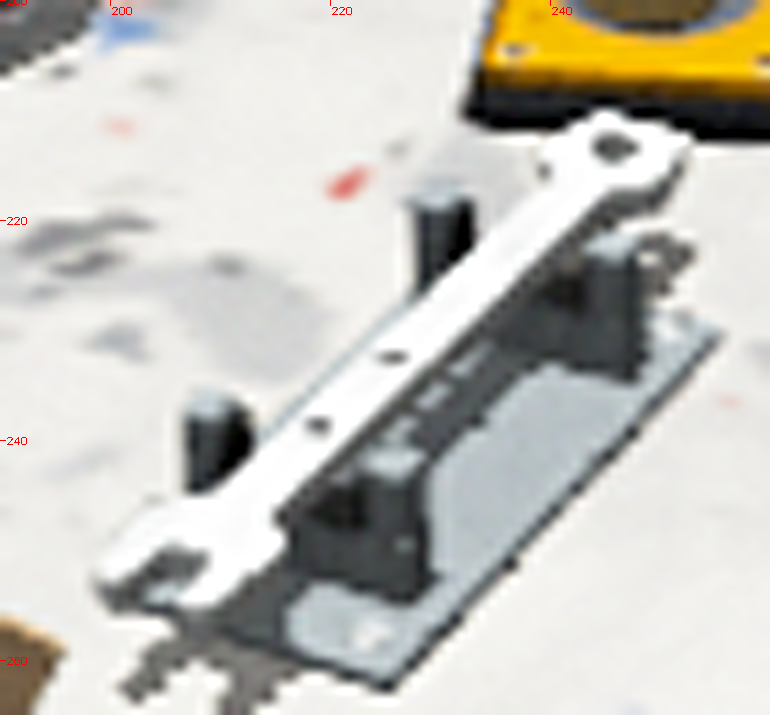

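View pics/s24.png

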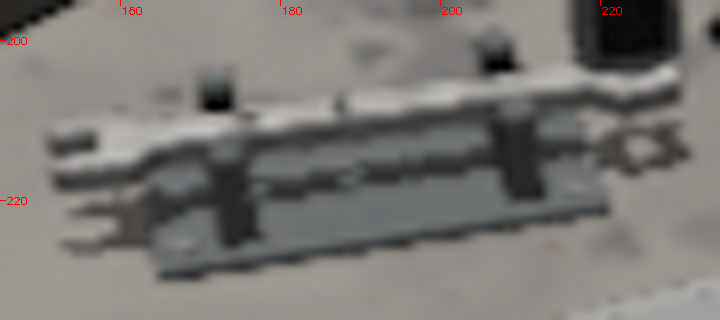

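```bash
python3 - <<'E'
from h import *
from workcell import order
s=camera("scene")["pixels"]; cv2.imwrite("pics/s25.png",cv2.resize(s[:,:,::-1],(800,600)))
print(order.job_done(), sensors.get_obs()["clock"])
E
```

```text
the job is handed in; nothing more can be done
the job is handed in; nothing more can be done
```

View pics/s25.png

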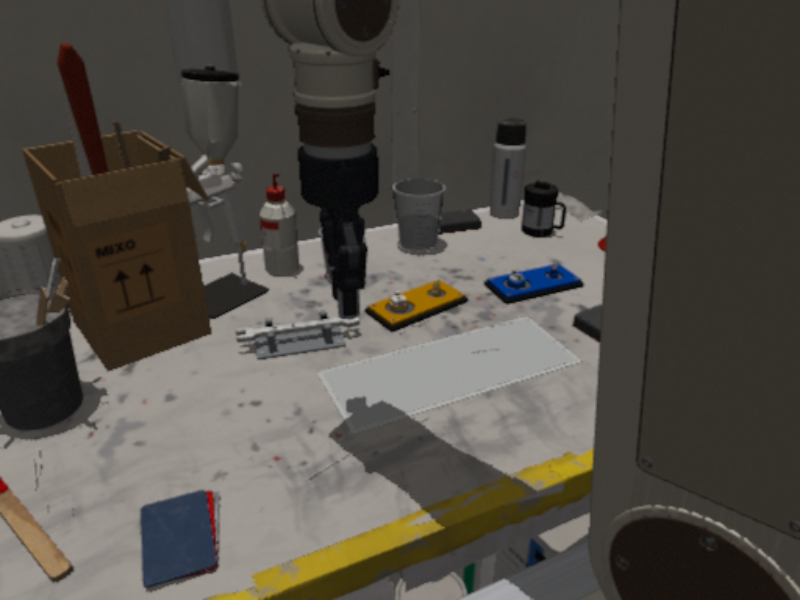

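The job is done and handed in at about 28 s on the robot's clock. I placed the gold nozzle, gold cap, blue nozzle and blue cap upright in their own pockets, then laid the spanner in its rest.

**Last checks:** The final side and scene pictures show all four parts upright inside their pockets. The spanner lies level between the prongs of both forks, and its ends match the projected seated height of 29 mm at the top face. The gripper was open and well clear. The paint cup sits where it was in the first side picture. The arm hid most of the sanding block in the last pictures. Its visible corner is unmoved, and I always passed over it with the fingertips well above it.

**What went wrong or disagreed:**
- **Gold nozzle:** while finding the grip height, the fingertips pressed the mat with about 17 N. I regripped higher before lifting.
- **Blue nozzle:** the fingers closed on its barrel rather than the hexagon. It stayed upright and seated well.
- **Opening sensor:** it read about 3 to 5 mm less than the stated part sizes on most grips. I relied on the pictures instead.

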